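Pack the sample jars into the cool box

ROBOT

A 6-joint arm with a two-finger parallel gripper is mounted at the origin on the work surface. World frame = base frame: x ahead of the robot, y to its left, z up, the work surface at z = 0. Lengths are in m, angles in degrees, forces in N, time in s.
With the tool pointing down it reaches from about 0.375 to 0.9 m from the base axis. Payload 3.1 kg.
Tool frame: the origin (TCP) lies between the finger pads; the fingertips stand 22 mm ahead of it and the grasp point (between the pads) lies 3 mm ahead of it (bot.tip_extent is the distance from the TCP to the fingertips, in m); y points along the fingers, z is the direction in which the jaws open and shut, and the axes are right-handed (so a half turn about y gives the same grasp; the last joint's range is limited). The gripper opens to 87 mm and grips with 3 to 60 N. Pads are 19 mm wide; open, the fingers measure 117 mm over their backs; the gripper's body (75 mm by 190 mm) begins 51 mm behind the grasp point.
Start: joints at [-76.175, 30.224, 82.088, -0, 67.689, -10.227], TCP at [0.255, -0.571, 0.245] pointing down, gripper open.
Joint ranges: [-176.69, 176.69], [-43.24, 126.21], [12.49, 139.97], [-82, 262], [0, 151.66], [-163.58, 163.58]. Speed limits (degrees/s): [159.86, 159.86, 180, 180, 180, 180].

INTERFACE

Orientations are given as a 3x3 rotation matrix whose columns are the frame's x, y, z axes.
In Python, from rig import bot, eyes, models gives the robot as it stands. The module is installed in compiled form; this text tells all that it offers.
- The arm moves only by the tool arm_command, never from a script. Its arguments are lists of equal length, an entry for each row: "translation": the shift along the tool's x, y, z each as a share of 0.08 m, from -1 to 1, a list of three; "rotation": the turn, a rotation vector about the tool's x, y, z each as a share of 60 degrees, from -1 to 1, a list of three; "grip": the closure, from -1 (fully open) to 1 (shut), so that 0 is half open. In form: {"translation": [[x, y, z], ...], "rotation": [[rx, ry, rz], ...], "grip": [grip, ...]}. A call has 1 to 5 rows; each row is the pose to reach, as a shift and turn from the pose commanded when the call began, along the tool's axes at that moment; what a row does not reach only later rows make up. A row lasts 1/10 s, in which the tool goes at most 50 mm and 8.59 degrees, less where a joint would pass 70% of its speed; a pose out of reach is approached as far as the arm can. A call with a number of a shift or a turn outside -1 to 1 is refused whole. A call with a gripper value outside its range is refused whole. The fingers move at their own pace and stop on an object; the grip force is fixed at half the most. Time passes only in rows, so rows that repeat a pose let the fingers close. It gives the time, the measured TCP pose, the force and the opening at its end, in the units of the state.
- bot.read_state(): the state, without advancing time (a new reading comes with each control period).
- eyes.capture(name): name is "scene" or "top" or "wrist"; returns a dict with "image" (420x560x3 uint8, blue, green, red), "mtx" (3x3 intrinsics, pixels), "rvec" (rotation vector, rad) and "tvec" (3), from world to camera coordinates, as OpenCV has them; the wrist camera has in their place "hand_eye" (4x4, takes a point from camera to tool coordinates, whose origin is the TCP and whose axes are the tool frame's). Camera axes: x right, y down, z forward; pixel columns grow to the right and rows downward; lengths in m; the calibration is good to about 2 mm. A picture is of the moment at which its call begins: read the wrist's pose just before it. There is no depth.
- bot.hand_in(): hands the job in, once; it reports no verdict.
Trained networks look in the newest picture that a camera, given by its name, has taken for a name from the list of things; names that differ only in an ending like _2 or _b are one class to them, and where a whole thing is asked for, a point or a joint stands for the part that bears it (a point fixed in the world has none). Each returns a list of dicts, best first, with "conf" (0 to 1); they miss things now and then, are a little off and sometimes report something else, mostly with a low value. They report only what shows in the picture. A call takes as long as a camera call.
- models.recognise(camera, thing): "extent" ([left, top, right, bottom] as shares, 0 to 1, of the picture: columns of its width, rows of its height, round what is visible of it).
- models.spot_point(camera, thing): "point" ([column, row] as shares, 0 to 1, of the picture: columns of its width, rows of its height: a listed point, or the origin of a listed thing).
The state is a dict: "time_s": time; "joint_positions": joint angles; "qvel": joint speeds; "tau": joint torques, N m; "position": TCP position; "tcp_rot": TCP orientation; "force": force on the tool from outside, world axes, zero at the start; "moment": the same for the moment, N m; "opening": opening from 0.0 (shut) to 1.0 (fully open).
Only numpy, scipy, OpenCV 4.12 (cv2) and the standard library are available. Lean on these libraries where they do the work, as an engineer would, in place of code of your own. Each camera call takes 0.05 s, during which the arm holds its last target. There are 200 camera calls.

TASK

Lift the clear cover off the sample jars and set it down flat on the bench, clear of its grey base; then stand every small blue-capped jar that was under it upright inside the cool box. Lower the box's hinged lid fully shut without slamming it, and put the cover back squarely on the outline on its empty base, leaving the large bottle, the tube rack and the orange tub where they are.

Things in the scene. Friction and masses are not known exactly. Their poses are not given: they have to be found in the camera images.
- base: Flat grey plastic base plate, 300 (x) x 240 (y) x 4 mm high, with a blue outline about the cover's size painted round its middle, fixed to the bench; origin at the centre of its underside, x along its long side.
- cover: Loose clear cover with blue edges, an upside-down open box 223 (x) x 148 (y) x 54 mm high outside, walls and top 4 mm, 0.35 kg. On its top centre a solid blue handle block 70 mm long (x), 16 mm wide (y), from 54 to 86 mm above the origin. Origin: centre of the rim plane (underside). Starts on the base over the jars, its x along the base's x.
- jar1: Small squat amber glass jar with a flat blue cap: a plain cylinder 44 mm in diameter and 38 mm high (cap the top 14 mm), heavy-bottomed, about 90 g; origin at the centre of its underside, z up. Starts upright on the base plate under the cover, about 75 mm from its neighbours; three to five of the five jars are present.
- jar2: Small squat amber glass jar with a flat blue cap: a plain cylinder 44 mm in diameter and 38 mm high (cap the top 14 mm), heavy-bottomed, about 90 g; origin at the centre of its underside, z up. Starts upright on the base plate under the cover, about 75 mm from its neighbours; three to five of the five jars are present.
- jar3: Small squat amber glass jar with a flat blue cap: a plain cylinder 44 mm in diameter and 38 mm high (cap the top 14 mm), heavy-bottomed, about 90 g; origin at the centre of its underside, z up. Starts upright on the base plate under the cover, about 75 mm from its neighbours; three to five of the five jars are present.
- jar4: Small squat amber glass jar with a flat blue cap: a plain cylinder 44 mm in diameter and 38 mm high (cap the top 14 mm), heavy-bottomed, about 90 g; origin at the centre of its underside, z up. Starts upright on the base plate under the cover, about 75 mm from its neighbours; three to five of the five jars are present.
- jar5: Small squat amber glass jar with a flat blue cap: a plain cylinder 44 mm in diameter and 38 mm high (cap the top 14 mm), heavy-bottomed, about 90 g; origin at the centre of its underside, z up. Starts upright on the base plate under the cover, about 75 mm from its neighbours; three to five of the five jars are present.
- cool_box: White insulated box with an orange band, fixed to the bench: 190 (x) x 270 (y) x 75 mm high outside, walls and floor 12 mm thick (inside 166 x 246 mm, floor top 12 mm above the origin). Origin at the centre of its underside; its lid is hinged on the +x rim, its front is the -x side.
- lid (a joint): Angle of the box's orange hinged lid: 0 fully shut, grows as it opens; starts at 1.60 to 1.78 (upright or leaning slightly back), stop at 1.9. Stiff hinge (0.42 N m of friction): it stays where it is left; about 4 N at the front edge moves it. Panel 190 x 270 x 14 mm, 0.3 kg; when shut it lies on the rim, its top 89.5 mm above the box's origin.
- lid_hinge (a point): Point on the lid's hinge line, mid-way along it, 75.5 mm above the box's origin at the box's +x rim; it is on the lid's underside (inner face). Its x axis runs from the lid's front edge to the hinge, its z axis out of the lid's outer (top) face, its y is the hinge axis; it turns with the lid.
- lid_tab (a point): Outer end of the grey tab in the middle of the lid's front edge: 60 mm wide, 10 mm thick, sticking out 20 mm beyond the lid's edge, so this point is 210 mm from the hinge line and 7 mm outward of the lid's inner face; axes as for lid_hinge. With the lid raised it is the topmost point.
- reagent_bottle: Bystander: large glass bottle with a blue cap, 72 mm diameter, 140 mm high; origin under its centre. Leave alone.
- tube_rack: Bystander: white rack with blue-capped tubes, 70 x 160 x 92 mm high; origin under its centre. Leave alone.
- tip_tub: Bystander: orange open tub, 84 mm diameter, 95 mm high; origin under its centre. Leave alone.

How it is judged:
By the outcome, as a careful person would: the job done as asked, in the order asked, and still so for the second after the job is handed in, with the robot touching nothing.
Of jar1, jar2, jar3, jar4, jar5 only 3 to 5 are there at a start; the rules pass over those that are not, and their reading is None.
At some moment in a run one of jar1, jar2, jar3, jar4, jar5 may be knocked a few centimetres aside while the robot is not near it.
It also fails if it takes over 210 s, if anything falls off the work surface, if the arm or the gripper's body presses on something with over 40 N, if the wrist force passes 120 N, or if a joint passes its speed limit or range.

## Working session

There is one attempt and no reset: what is moved stays moved. The work goes in short steps, Python scripts to look and compute and a tool call to move; the robot and the scene stay as the last step left them, time stands still between calls to the robot, and variables do not carry over. Pictures are saved under pics/ and viewed, about 12 in all and at most 16, crops included, and the job is handed in when it is done.

Besides the shell and the picture viewer there is one more tool, called as name(argument=value, ...) on one line, values as JSON. arm_command: Moves the arm, as the interface text tells. Shift numbers are shares of 0.08 m and turn numbers shares of 60 degrees, none past 1 either way. Its arguments: {"type":"object","properties":{"translation":{"type":"array"},"rotation":{"type":"array"},"grip":{"type":"array"}},"required":["translation","rotation","grip"]}

```bash
mkdir -p pics; ls
cat > h.py <<'E'
import numpy as np, cv2
from rig import bot, eyes, models
np.set_printoptions(precision=4, suppress=True)
def cap(n, save=None):
    s=bot.read_state(); c=eyes.capture(n)
    K=np.array(c["mtx"],float)
    if n=="wrist":
        T=np.eye(4); T[:3,:3]=np.array(s["tcp_rot"]); T[:3,3]=s["position"]
        M=T@np.array(c["hand_eye"]); R=M[:3,:3].T; t=-R@M[:3,3]
    else:
        R=cv2.Rodrigues(np.array(c["rvec"],float))[0]; t=np.array(c["tvec"],float).ravel()
    if save: cv2.imwrite("pics/"+save+".png", c["image"])
    return dict(img=c["image"],K=K,R=R,t=t,P=K@np.c_[R,t])
def atz(c,uv,z):
    d=c["R"].T@np.linalg.inv(c["K"])@np.array([uv[0],uv[1],1.]); o=-c["R"].T@c["t"]
    return o+d*(z-o[2])/d[2]
def proj(c,X):
    p=c["P"]@np.r_[X,1]; return p[:2]/p[2]
def tri(c1,u1,c2,u2):
    X=cv2.triangulatePoints(c1["P"],c2["P"],np.array(u1,float).reshape(2,1),np.array(u2,float).reshape(2,1)).ravel()
    return X[:3]/X[3]
def px(p): return np.array(p)*[560,420]
def spots(n,thing,k=3): return [(px(d["point"]),round(d["conf"],2)) for d in models.spot_point(n,thing)[:k]]
def boxes(n,thing,k=6): return [(np.array(d["extent"])*[560,420,560,420],round(d["conf"],2)) for d in models.recognise(n,thing)[:k]]
E
python3 - <<'E'
from h import *
s=bot.read_state(); print(s["position"],np.array(s["tcp_rot"]),s["time_s"],s["opening"])
cs={}
for n in ("scene","top"):
    cs[n]=cap(n,n+"0")
    print(n, "cam at", -cs[n]["R"].T@cs[n]["t"])
    for t in ("base","cover","jar1","cool_box","lid_hinge","lid_tab","reagent_bottle","tube_rack","tip_tub"):
        print(t,spots(n,t,6))
    print(bot.read_state()["time_s"])
E
```

```text
pics
[ 0.2546 -0.57    0.2436] [[-0.9132 -0.0006  0.4076]
 [-0.4076  0.0021 -0.9132]
 [-0.0004 -1.     -0.0022]] 0.0 0.9983275823384051
scene cam at [ 1.5028 -0.5256  1.0765]
base []
cover [(array([175.616, 246.204]), 0.63)]
jar1 []
cool_box [(array([346.528, 182.7  ]), 0.96)]
lid_hinge [(array([367.976, 183.12 ]), 0.69)]
lid_tab [(array([376.6  , 125.202]), 0.7)]
reagent_bottle [(array([355.88 , 249.396]), 0.82), (array([327.88 , 280.098]), 0.65)]
tube_rack [(array([371.672, 127.386]), 0.65), (array([260.008, 304.584]), 0.62)]
tip_tub [(array([330.288, 279.384]), 0.86)]
0.5
top cam at [ 0.4965 -0.0288  0.9681]
base []
cover [(array([273.224, 139.692]), 0.67), (array([403.872, 268.8  ]), 0.64)]
jar1 []
cool_box [(array([154.896, 264.096]), 0.68)]
lid_hinge [(array([149.912, 221.088]), 0.68)]
lid_tab [(array([108.584, 207.018]), 0.82)]
reagent_bottle []
tube_rack [(array([349.888, 145.908]), 0.57)]
tip_tub [(array([275.016, 140.784]), 0.76)]
1.0
```

View pics/scene0.png

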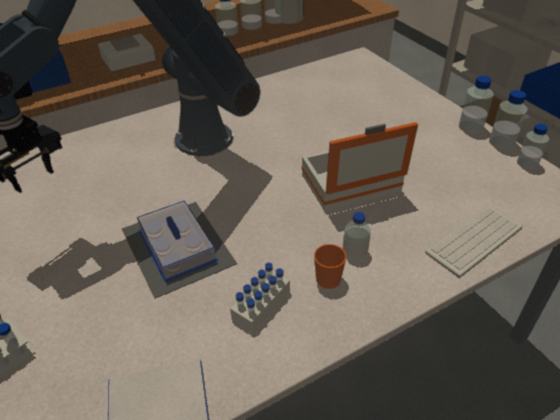

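View pics/top0.png

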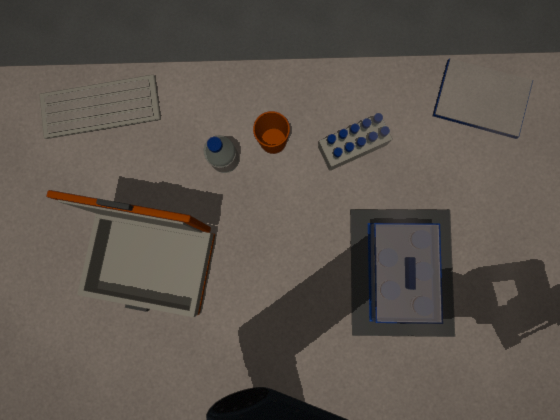

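The scene view shows the covered base at about (175,240), the cool box with its lid up at (355,165), and the rack, tub and bottle at (262,293), (329,265) and (357,235). In the top view the base is at (402,272), the cover handle at (410,273) and the box at (150,262). Another cover-like tray at top right, (483,98), is a decoy. Next I'll measure edges.

Run:
```python
from h import *
t=cap("top"); s=cap("scene")
def blob(c,box,f):
    x0,y0,x1,y1=box; im=c["img"][y0:y1,x0:x1].astype(int); m=f(im).astype(np.uint8)
    n,l,st,ce=cv2.connectedComponentsWithStats(m)
    k=1+np.argmax(st[1:,4]); r=cv2.minAreaRect(np.argwhere(l==k)[:,::-1].astype(np.float32))
    return ce[k]+[x0,y0],st[k],r
blue=lambda im:(im[...,0]-im[...,2]>45)&(im[...,0]<150)
ht=blob(t,(392,245,428,300),blue); hs=blob(s,(155,205,195,245),blue)
print(ht,hs); print("handle tri",tri(t,ht[0],s,hs[0]), atz(t,ht[0],.085),atz(s,hs[0],.075))
# box pts
for n,p in dict(FL=(85,294),FR=(195,315),BR=(210,232),BL=(102,218)).items(): print(n,atz(t,p,.075))
for n,p in dict(tl=(350,209),tr=(450,209),br=(455,336),bl=(352,336)).items(): print("base",n,atz(t,p,.004))
for n,p in dict(tl=(370,221),tr=(440,220),br=(441,323),bl=(370,323)).items(): print("cov",n,atz(t,p,.054))
print("tub",atz(t,(272,132),.09),"bottle",atz(t,(215,145),.14),"rack",atz(t,(354,140),.09), "tab tri",tri(t,(115,204),s,(376,128)))
a=cv2.resize(t["img"][170:345,60:240],None,fx=2.2,fy=2.2,interpolation=2); b=cv2.resize(t["img"][195:345,335:470],None,fx=2.56,fy=2.56,interpolation=2)
a=cv2.resize(a,(396,385)); b=cv2.resize(b,(346,385)); cv2.imwrite("pics/crop.png",np.hstack([a,b]))
```

```text
Traceback (most recent call last):
ValueError: attempt to get argmax of an empty sequence
```

```bash
cat >> h.py <<'E'
def blob(c,box,f):
    x0,y0,x1,y1=box; im=c["img"][y0:y1,x0:x1].astype(int); m=f(im).astype(np.uint8)
    n,l,st,ce=cv2.connectedComponentsWithStats(m)
    k=1+np.argmax(st[1:,4]); r=cv2.minAreaRect(np.argwhere(l==k)[:,::-1].astype(np.float32))
    return ce[k]+[x0,y0],st[k],r
E
python3 - <<'E'
from h import *
t=cap("top"); s=cap("scene")
print(t["img"][273,396:424:3],s["img"][227,160:190:3])
dark=lambda im:(im[...,2]<75)
ht=blob(t,(394,245,428,300),dark); hs=blob(s,(162,212,186,242),dark)
print(ht,hs); print("handle tri",tri(t,ht[0],s,hs[0]), atz(t,ht[0],.085),atz(s,hs[0],.075))
# box pts
for n,p in dict(FL=(85,294),FR=(195,315),BR=(210,232),BL=(102,218)).items(): print(n,atz(t,p,.075))
for n,p in dict(tl=(350,209),tr=(450,209),br=(455,336),bl=(352,336)).items(): print("base",n,atz(t,p,.004))
for n,p in dict(tl=(370,221),tr=(440,220),br=(441,323),bl=(370,323)).items(): print("cov",n,atz(t,p,.054))
print("tub",atz(t,(272,132),.09),"bottle",atz(t,(215,145),.14),"rack",atz(t,(354,140),.09), "tab tri",tri(t,(115,204),s,(376,128)))
a=cv2.resize(t["img"][170:345,60:240],(396,385),interpolation=2); b=cv2.resize(t["img"][195:345,335:470],(346,385),interpolation=2); cv2.imwrite("pics/crop.png",np.hstack([a,b]))
E
```

```text
[[82 85 90]
 [81 83 89]
 [81 83 89]
 [45 39 39]
 [42 31 30]
 [49 35 32]
 [48 34 32]
 [87 80 83]
 [85 80 82]
 [86 80 83]] [[114 114 118]
 [115 119 126]
 [116 121 127]
 [ 67  56  55]
 [ 60  38  31]
 [ 57  36  29]
 [110 105 105]
 [121 117 118]
 [122 117 118]
 [118 115 118]]
(array([409.9016, 272.6202]), array([ 10,  12,  12,  33, 366], dtype=int32), ((15.5, 28.0), (32.0, 11.0), 90.0)) (array([173.0061, 227.4847]), array([  4,   4,  15,  24, 163], dtype=int32), ((11.0, 15.5), (24.186771392822266, 7.194014072418213), 60.2551155090332))
handle tri [ 0.4566 -0.2846  0.0737] [ 0.4567 -0.2821  0.085 ] [ 0.4583 -0.2845  0.075 ]
FL [0.4154 0.4418 0.075 ]
FR [0.3675 0.1916 0.075 ]
BR [0.5516 0.1595 0.075 ]
BL [0.5869 0.4092 0.075 ]
base tl [ 0.6076 -0.1678  0.004 ]
base tr [ 0.6041 -0.4077  0.004 ]
base br [ 0.3056 -0.4031  0.004 ]
base bl [ 0.3066 -0.1638  0.004 ]
cov tl [ 0.5735 -0.2054  0.054 ]
cov tr [ 0.5736 -0.3642  0.054 ]
cov br [ 0.3438 -0.3545  0.054 ]
cov bl [ 0.3446 -0.1977  0.054 ]
tub [0.7766 0.0161 0.09  ] bottle [0.7346 0.1364 0.14  ] rack [ 0.7542 -0.1688  0.09  ] tab tri [0.5924 0.2898 0.2792]
```

View pics/crop.png

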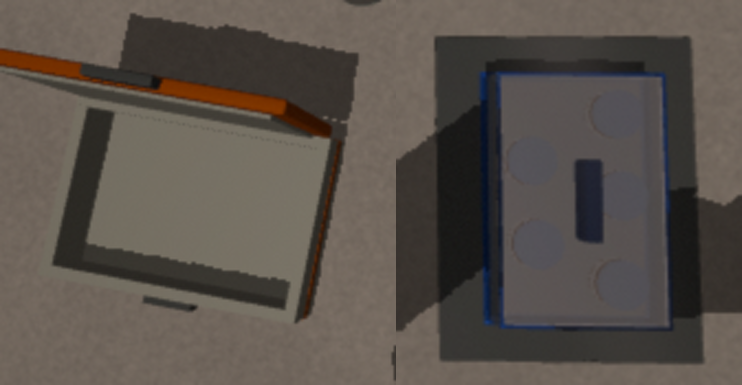

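The crop shows the box interior (left), with its rim corners at about (85,294), (195,315), (210,232) and (102,218) in the full top picture. The right side shows five caps under the cover: three at crop x≈620 (y 113, 193, 283) and two at x≈533 (y 160, 243). Next I'll move over the cover handle.

arm_command(translation=[[-0.5, 0, -0.5], [-1, 0, -1], [-1, 0, -1], [-1, 0, -1]], rotation=[[0, 0.14, 0], [0, 0.28, 0], [0, 0.414, 0], [0, 0.414, 0]], grip=[-1, -1, -1, -1])

```text
time_s: 1.6
position: [0.2959, -0.4626, 0.2447]
tcp_rot: [[-1.0, -0.0, -0.011], [0.011, 0.001, -1.0], [0.0, -1.0, -0.001]]
force: [0.3, -0.5, 0.8]
opening: 0.995
```

arm_command(translation=[[-0.5, 0, -0.5], [-1, 0, -1], [-1, 0, -1], [-1, 0, -1]], rotation=[[0, 0, 0], [0, 0, 0], [0, 0, 0], [0, 0, 0]], grip=[-1, -1, -1, -1])

```text
time_s: 2.0
position: [0.3775, -0.3862, 0.2447]
tcp_rot: [[-1.0, 0.0, -0.009], [0.009, -0.001, -1.0], [-0.0, -1.0, 0.001]]
force: [-0.9, 0.3, -0.5]
opening: 1.003
```

arm_command(translation=[[-0.5, 0, -0.5], [-1, 0, -1], [-1, 0, -1], [-1, 0, -1], [-1, 0, -1]], rotation=[[0, 0, 0], [0, 0, 0], [0, 0, 0], [0, 0, 0], [0, 0, 0]], grip=[-1, -1, -1, -1, -1])

```text
time_s: 2.5
position: [0.4566, -0.3092, 0.2445]
tcp_rot: [[-1.0, -0.001, -0.014], [0.014, -0.001, -1.0], [0.001, -1.0, 0.001]]
force: [0.1, -0.2, 0.5]
opening: 1.0
```

Run:
```python
from h import *
s=bot.read_state(); print(s["position"],np.array(s["tcp_rot"]),s["time_s"],s["opening"],s["force"])
c=cap("wrist","w1"); print(-c["R"].T@c["t"],c["R"])
for p in ([.4566,-.2846,.086],[.306,-.164,.004],[.6,-.4077,.004]): print(proj(c,p))
```

```text
[ 0.4566 -0.3092  0.2445] [[-0.9999 -0.0006 -0.0139]
 [ 0.0139 -0.0014 -0.9999]
 [ 0.0006 -1.      0.0014]] 2.5 1.0002072632764647 [ 0.072  -0.2237  0.4513]
[ 0.532  -0.3094  0.3849] [[-0.0147 -0.9999  0.0022]
 [-0.9608  0.0147  0.2769]
 [-0.2769  0.002  -0.9609]]
[254.0356 195.521 ]
[174.9359 288.1767]
[365.1431  51.0816]
```

View pics/w1.png

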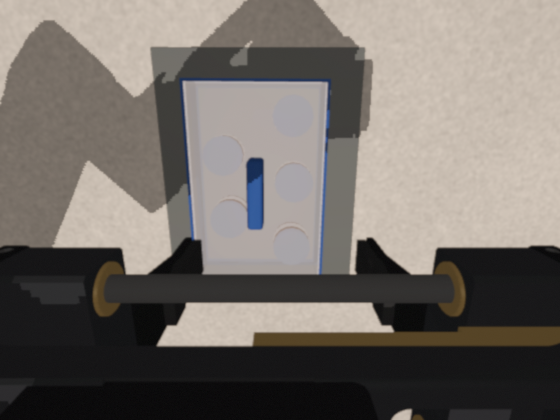

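The wrist view shows the handle at (255,193), square with the tool, and five caps. I'll descend 160 mm and grip.

arm_command(translation=[[-0.025, 0.4, -0.296], [-0.025, 1, -0.296], [-0.025, 1, -0.296], [-0.025, 1, -0.296]], rotation=[[0, 0, 0], [0, 0, 0], [0, 0, 0], [0, 0, 0]], grip=[-0.3, -0.3, -0.3, -0.3])

```text
time_s: 2.95
position: [0.4589, -0.2849, 0.1644]
tcp_rot: [[-1.0, -0.001, -0.016], [0.016, 0.001, -1.0], [0.001, -1.0, -0.001]]
force: [0.7, -0.3, 0.7]
opening: 0.73
```

arm_command(translation=[[0, 0.4, 0], [0, 0.75, 0], [0, 0.99, 0], [0, 0.99, 0], [0, 0.99, 0]], rotation=[[0, 0, 0], [0, 0, 0], [0, 0, 0], [0, 0, 0], [0, 0, 0]], grip=[-0.3, -0.3, -0.3, -0.3, -0.3])

```text
time_s: 3.45
position: [0.4608, -0.2855, 0.0875]
tcp_rot: [[-1.0, 0.003, -0.015], [0.015, -0.003, -1.0], [-0.003, -1.0, 0.003]]
force: [-0.1, -0.3, 0.1]
opening: 0.652
```

arm_command(translation=[[0, 0, 0], [0, 0, 0], [0, 0, 0], [0, 0, 0], [0, 0, 0]], rotation=[[0, 0, 0], [0, 0, 0], [0, 0, 0], [0, 0, 0], [0, 0, 0]], grip=[1, 1, 1, 1, 1])

```text
time_s: 3.95
position: [0.4598, -0.2836, 0.0856]
tcp_rot: [[-1.0, 0.0, -0.014], [0.014, -0.0, -1.0], [-0.0, -1.0, 0.0]]
force: [0.4, 0.6, -1.2]
opening: 0.285
```

arm_command(translation=[[0, 0, 0], [0, 0, 0], [0, 0, 0], [0, 0, 0], [0, 0, 0]], rotation=[[0, 0, 0], [0, 0, 0], [0, 0, 0], [0, 0, 0], [0, 0, 0]], grip=[1, 1, 1, 1, 1])

```text
time_s: 4.45
position: [0.4599, -0.2839, 0.0854]
tcp_rot: [[-1.0, 0.0, -0.014], [0.014, -0.001, -1.0], [-0.0, -1.0, 0.001]]
force: [0.2, -1.7, 1.3]
opening: 0.18
```

arm_command(translation=[[0, -0.2, 0], [0, -0.4, 0], [0, -0.6, 0], [0, -0.8, 0], [0, -1, 0]], rotation=[[0, 0, 0], [0, 0, 0], [0, 0, 0], [0, 0, 0], [0, 0, 0]], grip=[1, 1, 1, 1, 1])

```text
time_s: 4.95
position: [0.4588, -0.2824, 0.1649]
tcp_rot: [[-1.0, -0.003, -0.013], [0.013, 0.003, -1.0], [0.003, -1.0, -0.003]]
force: [-0.0, 0.2, -3.4]
opening: 0.184
```

arm_command(translation=[[0, 0, -0.3], [0, 0, -0.7], [0, 0, -1], [0, 0, -1]], rotation=[[0, 0, 0], [0, 0, 0], [0, 0, 0], [0, 0, 0]], grip=[1, 1, 1, 1])

```text
time_s: 5.35
position: [0.4583, -0.1989, 0.1642]
tcp_rot: [[-1.0, -0.006, -0.011], [0.011, 0.005, -1.0], [0.006, -1.0, -0.005]]
force: [-1.0, 0.9, -3.6]
opening: 0.18
```

arm_command(translation=[[0, 0, -0.4], [0, 0, -0.8], [0, 0, -1], [0, 0, -1]], rotation=[[0, 0, 0], [0, 0, 0], [0, 0, 0], [0, 0, 0]], grip=[1, 1, 1, 1])

```text
time_s: 5.75
position: [0.4606, -0.1214, 0.1647]
tcp_rot: [[-1.0, -0.003, -0.011], [0.011, 0.002, -1.0], [0.003, -1.0, -0.002]]
force: [0.6, -0.4, -4.7]
opening: 0.182
```

arm_command(translation=[[0, 0, -0.4], [0, 0, -0.8], [0, 0, -1], [0, 0, -1]], rotation=[[0, 0, 0], [0, 0, 0], [0, 0, 0], [0, 0, 0]], grip=[1, 1, 1, 1])

```text
time_s: 6.15
position: [0.4626, -0.0427, 0.165]
tcp_rot: [[-1.0, -0.001, -0.011], [0.011, 0.0, -1.0], [0.001, -1.0, -0.0]]
force: [0.1, -0.2, -3.5]
opening: 0.183
```

arm_command(translation=[[0, 0, -0.3], [0, 0, -0.5], [0, 0, -0.5], [0, 0, -0.5]], rotation=[[0, 0, 0], [0, 0, 0], [0, 0, 0], [0, 0, 0]], grip=[1, 1, 1, 1])

```text
time_s: 6.55
position: [0.4642, -0.0049, 0.1653]
tcp_rot: [[-1.0, 0.001, -0.014], [0.014, -0.001, -1.0], [-0.001, -1.0, 0.001]]
force: [-0.6, 0.3, -3.1]
opening: 0.185
```

arm_command(translation=[[0, 0.25, 0], [0, 0.5, 0], [0, 0.7, 0], [0, 0.85, 0], [0, 0.95, 0]], rotation=[[0, 0, 0], [0, 0, 0], [0, 0, 0], [0, 0, 0], [0, 0, 0]], grip=[1, 1, 1, 1, 1])

```text
time_s: 7.05
position: [0.464, -0.0052, 0.0884]
tcp_rot: [[-1.0, -0.0, -0.015], [0.015, -0.0, -1.0], [0.0, -1.0, 0.0]]
force: [-0.9, -0.0, -3.8]
opening: 0.182
```

Another 6.5 mm down, then release.

arm_command(translation=[[0, 0.03, 0], [0, 0.06, 0], [0, 0.08, 0], [0, 0.085, 0]], rotation=[[0, 0, 0], [0, 0, 0], [0, 0, 0], [0, 0, 0]], grip=[1, 1, 1, 1])

```text
time_s: 7.45
position: [0.4639, -0.0038, 0.0828]
tcp_rot: [[-1.0, 0.001, -0.014], [0.014, -0.0, -1.0], [-0.001, -1.0, 0.0]]
force: [-0.5, -0.2, -3.5]
opening: 0.178
```

arm_command(translation=[[0, 0, 0], [0, 0, 0], [0, 0, 0], [0, 0, 0], [0, 0, 0]], rotation=[[0, 0, 0], [0, 0, 0], [0, 0, 0], [0, 0, 0], [0, 0, 0]], grip=[-0.3, -0.3, -0.3, -0.3, -0.3])

```text
time_s: 7.95
position: [0.4637, -0.0036, 0.0827]
tcp_rot: [[-1.0, 0.0, -0.014], [0.014, -0.0, -1.0], [-0.0, -1.0, 0.0]]
force: [0.3, -0.3, 0.5]
opening: 0.548
```

arm_command(translation=[[0, -0.3, 0], [0, -0.8, 0], [0, -1, 0], [0, -1, 0]], rotation=[[0, 0, 0], [0, 0, 0], [0, 0, 0], [0, 0, 0]], grip=[-0.3, -0.3, -0.3, -0.3])

```text
time_s: 8.35
position: [0.4652, -0.004, 0.1647]
tcp_rot: [[-1.0, 0.006, -0.014], [0.014, -0.001, -1.0], [-0.006, -1.0, 0.001]]
force: [1.0, 1.1, -0.2]
opening: 0.65
```

arm_command(translation=[[0, -0.4, 0.5], [0, -1, 1], [0, -1, 1], [0, -1, 1]], rotation=[[0, 0, 0], [0, 0, 0], [0, 0, 0], [0, 0, 0]], grip=[-0.3, -0.3, -0.3, -0.3])

```text
time_s: 8.75
position: [0.4631, -0.0849, 0.243]
tcp_rot: [[-1.0, 0.002, -0.016], [0.016, -0.001, -1.0], [-0.002, -1.0, 0.001]]
force: [0.1, 0.6, -0.1]
opening: 0.651
```

arm_command(translation=[[0.5, 0, 0.5], [1, 0, 1], [1, 0, 1], [1, 0, 1]], rotation=[[0, 0, 0], [0, 0, 0], [0, 0, 0], [0, 0, 0]], grip=[-0.3, -0.3, -0.3, -0.3])

```text
time_s: 9.15
position: [0.3789, -0.1615, 0.2405]
tcp_rot: [[-1.0, -0.005, -0.017], [0.017, 0.004, -1.0], [0.005, -1.0, -0.004]]
force: [0.1, 0.9, -0.9]
opening: 0.65
```

arm_command(translation=[[0, 0, 0.5], [0, 0, 1], [0, 0, 1], [0, 0, 1]], rotation=[[0, 0, 0], [0, 0, 0], [0, 0, 0], [0, 0, 0]], grip=[-0.3, -0.3, -0.3, -0.3])

```text
time_s: 9.55
position: [0.3804, -0.2412, 0.241]
tcp_rot: [[-1.0, -0.002, -0.014], [0.014, 0.003, -1.0], [0.002, -1.0, -0.003]]
force: [-0.5, 0.3, 0.1]
opening: 0.652
```

Run:
```python
from h import *
s=bot.read_state(); print(s["position"],s["time_s"],s["opening"],s["force"])
c=cap("wrist","w2")
for b in boxes("wrist","jar1",8): print(b)
for b in spots("wrist","jar1",8): print(b,atz(c,b[0],.004))
t=cap("top","t2")
for b in spots("top","jar1",8): print(b,atz(t,b[0],.004))
```

```text
[ 0.3804 -0.2412  0.241 ] 9.55 0.652011625013224 [-0.4565  0.2643  0.1463]
(array([270.872, 133.308, 306.824, 175.098]), 0.94)
(array([332.976,   8.19 , 383.992,  64.302]), 0.84)
(array([334.712,  89.292, 381.584, 132.804]), 0.7)
(array([326.424, 165.396, 372.68 , 204.918]), 0.6)
(array([260.288,  58.212, 305.592, 105.714]), 0.6)
(array([353.304, 111.51 ]), 0.97) [ 0.459  -0.3278  0.004 ]
(array([343.896, 178.206]), 0.8) [ 0.3805 -0.3203  0.004 ]
(array([352.576,  42.504]), 0.78) [ 0.5314 -0.3233  0.004 ]
(array([283.808,  83.916]), 0.71) [ 0.4901 -0.2475  0.004 ]
(array([390.824, 288.414]), 0.85) [ 0.4164 -0.2588  0.004 ]
(array([418.824, 305.382]), 0.76) [ 0.3764 -0.3228  0.004 ]
(array([418.992, 267.288]), 0.73) [ 0.4655 -0.3273  0.004 ]
(array([386.288, 257.418]), 0.67) [ 0.4897 -0.2509  0.004 ]
(array([416.584, 240.912]), 0.58) [ 0.5283 -0.3245  0.004 ]
```

View pics/w2.png

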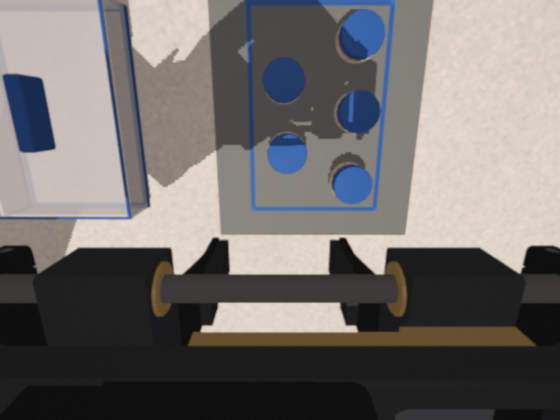

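Wrist view: five caps at about (362,33), (284,79), (359,111), (288,153) and (353,184). The painted outline has corners (249,3), (393,3), (377,209) and (253,209), and the cover rests on the bench to the left.

Run:
```python
from h import *
c=cap("wrist"); t=cap("top")
im=c["img"]; hsv=cv2.cvtColor(im,cv2.COLOR_BGR2HSV)
m=cv2.inRange(hsv,(100,120,40),(125,255,255)); m[:,:240]=0; m[240:]=0
m2=cv2.morphologyEx(m,cv2.MORPH_OPEN,cv2.getStructuringElement(2,(11,11)))
n,l,st,ce=cv2.connectedComponentsWithStats(m2)
imt=cv2.cvtColor(t["img"],cv2.COLOR_BGR2HSV); mt=cv2.inRange(imt,(100,110,30),(125,255,255)); mt[:215]=0; mt[330:]=0; mt[:,:365]=0; mt[:,445:]=0
mt=cv2.morphologyEx(mt,cv2.MORPH_OPEN,cv2.getStructuringElement(2,(7,7)))
n2,l2,st2,ce2=cv2.connectedComponentsWithStats(mt)
for i in range(1,n):
    X=atz(c,ce[i],.040); d=[(np.linalg.norm(proj(t,X)-ce2[j]),j) for j in range(1,n2)]
    e,j=min(d) if d else (9,0)
    print(ce[i],st[i],X,"tri",tri(c,ce[i],t,ce2[j]) if j else None,round(e,1))
P=[atz(c,p,.004) for p in ((249,3),(393,3),(377,209),(253,209))]
print(np.array(P),np.mean(P,0))
# refine outline lines: left/right columns, near edge
mm=m.copy(); 
rows=range(20,200,10); L=[];R=[]
for r in rows:
    xs=np.where(m[r,240:270])[0]; 
    if len(xs): L.append(atz(c,(240+xs.mean(),r),.004))
    xs=np.where(m[r,376:400])[0]
    if len(xs): R.append(atz(c,(376+xs.mean(),r),.004))
L=np.array(L);R=np.array(R)
for A in (L,R): print("y=%.4f+%.4f*(x-.456)"%tuple(np.polyfit(A[:,0]-.456,A[:,1],1)[::-1]))
xs=[];
for u in range(262,370,12):
    r=np.where(m[200:218,u])[0]
    if len(r): xs.append(atz(c,(u,200+r.mean()),.004))
    r=np.where(m[0:9,u])[0]
    if len(r): print("top",atz(c,(u,r.mean()),.004))
xs=np.array(xs); print("near x",np.polyfit(xs[:,1]+.285,xs[:,0],1)[::-1])
```

```text
[362.0587  34.3394] [ 340   10   45   50 1703] [ 0.5319 -0.3246  0.04  ] tri [ 0.5328 -0.3265  0.0381] 1.1
[283.9221  79.6354] [ 264   58   41   45 1437] [ 0.4912 -0.247   0.04  ] tri [ 0.4907 -0.2467  0.0388] 0.5
[358.7184 111.3816] [ 339   91   41   42 1339] [ 0.459  -0.3255  0.04  ] tri [ 0.459  -0.3229  0.0509] 0.4
[287.0837 153.213 ] [ 268  134   39   39 1183] [ 0.4162 -0.2499  0.04  ] tri [ 0.4156 -0.25    0.0367] 0.3
[351.9017 184.2141] [ 333  166   39   38 1149] [ 0.3807 -0.3225  0.04  ] tri [ 0.3928 -0.309   0.0844] 3.7
[[ 0.5715 -0.211   0.004 ]
 [ 0.5695 -0.3644  0.004 ]
 [ 0.3403 -0.3645  0.004 ]
 [ 0.3423 -0.2071  0.004 ]] [ 0.4559 -0.2868  0.004 ]
y=-0.2114+-0.0195*(x-.456)
y=-0.3605+0.0217*(x-.456)
top [ 0.5713 -0.2248  0.004 ]
top [ 0.5712 -0.2376  0.004 ]
top [ 0.571  -0.2504  0.004 ]
top [ 0.5708 -0.2632  0.004 ]
top [ 0.5707 -0.276   0.004 ]
top [ 0.5705 -0.2888  0.004 ]
top [ 0.5703 -0.3016  0.004 ]
top [ 0.5702 -0.3144  0.004 ]
top [ 0.57   -0.3271  0.004 ]
near x [ 0.3439 -0.0228]
```

Jars are located to about 2 mm. The outline centre is about (0.457, -0.286). I'll pick the nearest jar first, at (0.381, -0.3225).

arm_command(translation=[[0, 0.4, 0.5], [0, 1, 1], [0, 1, 1], [0, 1, 1]], rotation=[[0, 0, 0], [0, 0, 0], [0, 0, 0], [0, 0, 0]], grip=[-0.3, -0.3, -0.3, -0.3])

```text
time_s: 10.3
position: [0.3785, -0.3224, 0.161]
tcp_rot: [[-1.0, -0.002, -0.016], [0.015, 0.003, -1.0], [0.002, -1.0, -0.003]]
force: [0.1, -0.0, 0.9]
opening: 0.65
```

arm_command(translation=[[0, 0.4, 0.01], [0, 0.8, 0.01], [0, 1, 0.01], [0, 1, 0.01]], rotation=[[0, 0, 0], [0, 0, 0], [0, 0, 0], [0, 0, 0]], grip=[-0.3, -0.3, -0.3, -0.3])

```text
time_s: 10.7
position: [0.3786, -0.321, 0.0822]
tcp_rot: [[-1.0, -0.002, -0.013], [0.013, 0.003, -1.0], [0.002, -1.0, -0.003]]
force: [-0.7, 0.4, 0.4]
opening: 0.652
```

arm_command(translation=[[0, 0.3, 0], [0, 0.5, 0], [0, 0.58, 0], [0, 0.58, 0]], rotation=[[0, 0, 0], [0, 0, 0], [0, 0, 0], [0, 0, 0]], grip=[-0.3, -0.3, -0.3, -0.3])

```text
time_s: 11.1
position: [0.3796, -0.323, 0.037]
tcp_rot: [[-1.0, 0.0, -0.013], [0.013, -0.0, -1.0], [-0.0, -1.0, 0.0]]
force: [-0.6, -0.4, -0.6]
opening: 0.651
```

arm_command(translation=[[0, 0, 0], [0, 0, 0], [0, 0, 0], [0, 0, 0], [0, 0, 0]], rotation=[[0, 0, 0], [0, 0, 0], [0, 0, 0], [0, 0, 0], [0, 0, 0]], grip=[1, 1, 1, 1, 1])

```text
time_s: 11.6
position: [0.3796, -0.3237, 0.0372]
tcp_rot: [[-1.0, 0.001, -0.014], [0.014, -0.001, -1.0], [-0.001, -1.0, 0.001]]
force: [0.2, 1.0, 5.9]
opening: 0.493
```

arm_command(translation=[[0, -0.2, 0], [0, -0.6, 0], [0, -1, 0], [0, -1, 0]], rotation=[[0, 0, 0], [0, 0, 0], [0, 0, 0], [0, 0, 0]], grip=[1, 1, 1, 1])

```text
time_s: 12.0
position: [0.3807, -0.3252, 0.1195]
tcp_rot: [[-1.0, 0.005, -0.014], [0.014, -0.006, -1.0], [-0.005, -1.0, 0.006]]
force: [1.3, -0.2, -2.2]
opening: 0.501
```

arm_command(translation=[[0, -0.3, -0.3], [-0.1, -0.6, -1], [-0.1, -0.6, -1]], rotation=[[0, 0, 0], [0, 0, 0], [0, 0, 0]], grip=[1, 1, 1])

```text
time_s: 12.3
position: [0.3869, -0.2391, 0.1646]
tcp_rot: [[-1.0, -0.002, -0.012], [0.012, 0.003, -1.0], [0.002, -1.0, -0.003]]
force: [-0.4, 0.8, -1.7]
opening: 0.502
```

arm_command(translation=[[-0.1, 0, -0.5], [-0.1, 0, -1], [-0.1, 0, -1]], rotation=[[0, 0, 0], [0, 0, 0], [0, 0, 0]], grip=[1, 1, 1])

```text
time_s: 12.6
position: [0.3945, -0.1581, 0.163]
tcp_rot: [[-1.0, -0.006, -0.009], [0.009, 0.005, -1.0], [0.006, -1.0, -0.005]]
force: [-0.3, 0.7, -1.0]
opening: 0.5
```

arm_command(translation=[[-0.1, 0, -0.5], [-0.1, 0, -1], [-0.1, 0, -1]], rotation=[[0, 0, 0], [0, 0, 0], [0, 0, 0]], grip=[1, 1, 1])

```text
time_s: 12.9
position: [0.4042, -0.0798, 0.1632]
tcp_rot: [[-1.0, -0.005, -0.009], [0.009, 0.003, -1.0], [0.005, -1.0, -0.003]]
force: [0.3, 0.2, -2.0]
opening: 0.5
```

arm_command(translation=[[-0.1, 0, -0.5], [-0.1, 0, -1], [-0.1, 0, -1]], rotation=[[0, 0, 0], [0, 0, 0], [0, 0, 0]], grip=[1, 1, 1])

```text
time_s: 13.2
position: [0.4143, -0.001, 0.1634]
tcp_rot: [[-1.0, -0.003, -0.009], [0.009, 0.001, -1.0], [0.003, -1.0, -0.001]]
force: [-0.9, -0.4, -1.8]
opening: 0.499
```

arm_command(translation=[[-0.1, 0, -0.5], [-0.1, 0, -1], [-0.1, 0, -1]], rotation=[[0, 0, 0], [0, 0, 0], [0, 0, 0]], grip=[1, 1, 1])

```text
time_s: 13.5
position: [0.4246, 0.0781, 0.1637]
tcp_rot: [[-1.0, -0.001, -0.009], [0.009, 0.001, -1.0], [0.001, -1.0, -0.001]]
force: [0.2, 0.3, -1.9]
opening: 0.496
```

arm_command(translation=[[0, 0, -0.5], [0, 0, -1], [0, 0, -1]], rotation=[[0, 0, 0], [0, 0, 0], [0, 0, 0]], grip=[1, 1, 1])

```text
time_s: 13.8
position: [0.4265, 0.1577, 0.1638]
tcp_rot: [[-1.0, 0.001, -0.01], [0.01, 0.0, -1.0], [-0.001, -1.0, -0.0]]
force: [0.4, 0.4, -1.6]
opening: 0.5
```

arm_command(translation=[[0, 0, -0.5], [0, 0, -1], [0, 0, -1], [0, 0, -1]], rotation=[[0, 0.08, 0], [0, 0.167, 0], [0, 0.167, 0], [0, 0.167, 0]], grip=[1, 1, 1, 1])

```text
time_s: 14.2
position: [0.4273, 0.2348, 0.1637]
tcp_rot: [[-0.983, -0.001, -0.186], [0.186, -0.001, -0.983], [0.0, -1.0, 0.001]]
force: [0.1, -1.0, -1.3]
opening: 0.5
```

Run:
```python
from h import *
s=bot.read_state(); print(s["position"],np.array(s["tcp_rot"]),s["time_s"],s["opening"],s["force"])
c=cap("wrist","w3")
x=np.array([.982,-.188,0]);y=np.array([.188,.982,0]);o=np.array([.4848,.2988,0])
im=c["img"].copy()
for a,b,z in [(-.095,-.135,.075),(-.095,.135,.075),(.095,-.135,.075),(.095,.135,.075),(-.083,-.123,.012),(-.083,.123,.012),(.083,-.123,.012),(.083,.123,.012)]:
    p=proj(c,o+a*x+b*y+[0,0,z]); print((a,b,z),p); cv2.circle(im,(int(p[0]),int(p[1])),3,(0,255,0),-1)
cv2.imwrite("pics/w3.png",im)
```

```text
[0.4273 0.2348 0.1637] [[-0.9826 -0.0006 -0.1859]
 [ 0.1859 -0.0012 -0.9826]
 [ 0.0004 -1.      0.0013]] 14.2 0.49997785169404685 [ 0.1041 -1.0413 -1.3007]
(-0.095, -0.135, 0.075) [353.7026 275.7423]
(-0.095, 0.135, 0.075) [ 23.7234 275.6482]
(0.095, -0.135, 0.075) [373.572   13.4265]
(0.095, 0.135, 0.075) [-42.1949  12.5086]
(-0.083, -0.123, 0.012) [327.8961 234.0322]
(-0.083, 0.123, 0.012) [ 82.4172 233.8871]
(0.083, -0.123, 0.012) [336.6493  52.5803]
(0.083, 0.123, 0.012) [48.8013 52.0276]
```

View pics/w3.png

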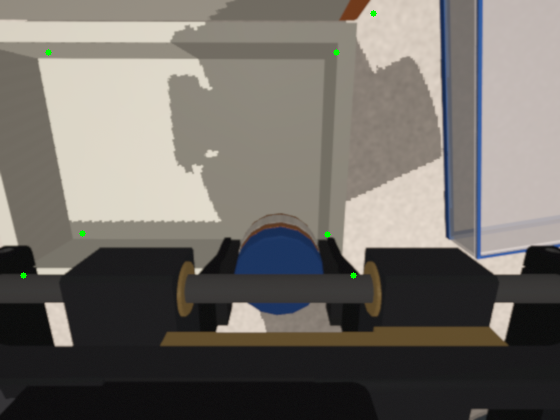

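The green predictions lie about 10 px right of the real floor corners, which are (324,57) and (40,57), with the front edge at row 238. Corrected box centre: about (0.482, 0.308), yaw -10.7°. The jar is held upright. I'll place it in the front-right slot and head back.

arm_command(translation=[[0.16, 0.3, -0.18], [0.16, 0.7, -0.18], [0.16, 1, -0.18], [0.16, 1, -0.18]], rotation=[[0, 0, 0], [0, 0, 0], [0, 0, 0], [0, 0, 0]], grip=[1, 1, 1, 1])

```text
time_s: 14.65
position: [0.4153, 0.2499, 0.0817]
tcp_rot: [[-0.982, -0.007, -0.189], [0.189, -0.003, -0.982], [0.006, -1.0, 0.004]]
force: [-1.1, -0.1, -1.4]
opening: 0.497
```

arm_command(translation=[[0, 0.2, 0], [0, 0.38, 0], [0, 0.47, 0], [0, 0.47, 0]], rotation=[[0, 0, 0], [0, 0, 0], [0, 0, 0], [0, 0, 0]], grip=[1, 1, 1, 1])

```text
time_s: 15.05
position: [0.4173, 0.2517, 0.0466]
tcp_rot: [[-0.982, -0.001, -0.189], [0.189, -0.0, -0.982], [0.001, -1.0, 0.0]]
force: [0.5, 0.3, -1.3]
opening: 0.497
```

arm_command(translation=[[0, 0, 0], [0, 0, 0], [0, 0, 0], [0, 0, 0]], rotation=[[0, 0, 0], [0, 0, 0], [0, 0, 0], [0, 0, 0]], grip=[-0.3, -0.3, -0.3, -0.3])

```text
time_s: 15.45
position: [0.4173, 0.2528, 0.0471]
tcp_rot: [[-0.982, 0.001, -0.187], [0.187, 0.0, -0.982], [-0.001, -1.0, -0.001]]
force: [0.5, -0.5, -0.5]
opening: 0.642
```

arm_command(translation=[[0, -0.3, 0], [0, -0.8, 0], [0, -1, 0], [0, -1, 0]], rotation=[[0, 0, 0], [0, 0, 0], [0, 0, 0], [0, 0, 0]], grip=[-0.3, -0.3, -0.3, -0.3])

```text
time_s: 15.85
position: [0.4186, 0.2534, 0.129]
tcp_rot: [[-0.982, 0.006, -0.187], [0.187, 0.002, -0.982], [-0.005, -1.0, -0.003]]
force: [-0.5, 0.9, -0.3]
opening: 0.651
```

Run:
```python
from h import *
s=bot.read_state(); print(s["position"],s["time_s"],s["force"])
c=cap("wrist","w4"); t=cap("top")
print(boxes("wrist","jar1",8))
imt=cv2.cvtColor(t["img"],cv2.COLOR_BGR2HSV); mt=cv2.inRange(imt,(100,110,30),(125,255,255)); mt[:205]=0; mt[335:]=0; mt[:,:360]=0; mt[:,450:]=0
mt=cv2.morphologyEx(mt,cv2.MORPH_OPEN,cv2.getStructuringElement(2,(7,7)))
n2,l2,st2,ce2=cv2.connectedComponentsWithStats(mt)
for j in range(1,n2): print(atz(t,ce2[j],.041),st2[j])
```

```text
[0.4186 0.2534 0.129 ] 15.85 [-0.4697  0.9142 -0.2619]
[(array([250.992, 187.908, 310.184, 248.01 ]), 0.62)]
[ 0.5317 -0.3248  0.041 ] [413 230  19  19 274]
[ 0.4905 -0.2461  0.041 ] [379 248  19  19 283]
[ 0.4585 -0.3262  0.041 ] [414 262  21  19 303]
[ 0.4159 -0.2489  0.041 ] [381 281  20  19 297]
```

View pics/w4.png

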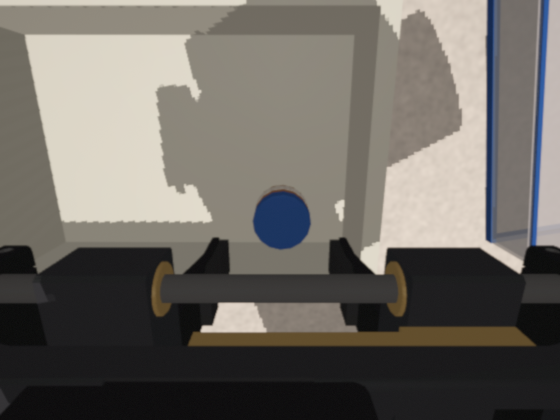

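The jar stands upright at (282,220), about 8 mm off the front wall. The other four jars have not moved. Next is the jar at (0.416, -0.249).

arm_command(translation=[[0, -0.47, 0.4], [0, -0.47, 1], [0, -0.47, 1]], rotation=[[0, -0.08, 0], [0, -0.167, 0], [0, -0.167, 0]], grip=[-0.3, -0.3, -0.3])

```text
time_s: 16.3
position: [0.3995, 0.1705, 0.163]
tcp_rot: [[-1.0, -0.006, -0.017], [0.017, -0.002, -1.0], [0.006, -1.0, 0.002]]
force: [-0.2, 0.9, -0.9]
opening: 0.65
```

arm_command(translation=[[-0.1, 0, 0.5], [-0.23, 0, 1], [-0.23, 0, 1]], rotation=[[0, 0, 0], [0, 0, 0], [0, 0, 0]], grip=[-0.3, -0.3, -0.3])

```text
time_s: 16.6
position: [0.4208, 0.0907, 0.1631]
tcp_rot: [[-1.0, -0.0, -0.02], [0.02, -0.001, -1.0], [0.0, -1.0, 0.001]]
force: [0.9, 1.0, 1.2]
opening: 0.653
```

arm_command(translation=[[0, 0, 0.5], [0, 0, 1], [0, 0, 1]], rotation=[[0, 0, 0], [0, 0, 0], [0, 0, 0]], grip=[-0.3, -0.3, -0.3])

```text
time_s: 16.9
position: [0.4186, 0.0113, 0.1632]
tcp_rot: [[-1.0, -0.001, -0.019], [0.019, -0.0, -1.0], [0.001, -1.0, 0.0]]
force: [0.1, 1.3, 0.4]
opening: 0.652
```

arm_command(translation=[[0, 0, 0.5], [0, 0, 1], [0, 0, 1]], rotation=[[0, 0, 0], [0, 0, 0], [0, 0, 0]], grip=[-0.3, -0.3, -0.3])

```text
time_s: 17.2
position: [0.4184, -0.0687, 0.1635]
tcp_rot: [[-1.0, 0.001, -0.019], [0.019, -0.001, -1.0], [-0.001, -1.0, 0.001]]
force: [-0.5, 0.6, -0.7]
opening: 0.651
```

arm_command(translation=[[0, 0, 0.5], [0, 0, 1], [0, 0, 1]], rotation=[[0, 0, 0], [0, 0, 0], [0, 0, 0]], grip=[-0.3, -0.3, -0.3])

```text
time_s: 17.5
position: [0.4178, -0.1487, 0.1637]
tcp_rot: [[-1.0, 0.002, -0.018], [0.018, -0.002, -1.0], [-0.002, -1.0, 0.002]]
force: [0.1, -0.2, 0.5]
opening: 0.648
```

arm_command(translation=[[0, 0, 0.5], [0, 0, 1], [0, 0, 1.0], [0, 0, 1.0]], rotation=[[0, 0, 0], [0, 0, 0], [0, 0, 0], [0, 0, 0]], grip=[-0.3, -0.3, -0.3, -0.3])

```text
time_s: 17.9
position: [0.4147, -0.2244, 0.1634]
tcp_rot: [[-1.0, -0.002, -0.014], [0.014, 0.003, -1.0], [0.002, -1.0, -0.003]]
force: [-0.4, 0.2, 0.4]
opening: 0.652
```

arm_command(translation=[[0, 0, 0.3], [0, 0, 0.3], [0, 0, 0.3], [0, 0, 0.3]], rotation=[[0, 0, 0], [0, 0, 0], [0, 0, 0], [0, 0, 0]], grip=[-0.3, -0.3, -0.3, -0.3])

```text
time_s: 18.3
position: [0.4141, -0.2479, 0.1639]
tcp_rot: [[-1.0, -0.002, -0.012], [0.012, 0.002, -1.0], [0.002, -1.0, -0.002]]
force: [-0.2, 0.6, 0.4]
opening: 0.653
```

arm_command(translation=[[-0.02, 0.4, 0], [-0.02, 0.8, 0], [-0.02, 1, 0], [-0.02, 1, 0]], rotation=[[0, 0, 0], [0, 0, 0], [0, 0, 0], [0, 0, 0]], grip=[-0.3, -0.3, -0.3, -0.3])

```text
time_s: 18.7
position: [0.4147, -0.2477, 0.0823]
tcp_rot: [[-1.0, -0.004, -0.013], [0.013, 0.005, -1.0], [0.004, -1.0, -0.004]]
force: [-0.1, -0.3, 0.5]
opening: 0.65
```

arm_command(translation=[[0, 0.3, 0], [0, 0.5, 0], [0, 0.58, 0], [0, 0.58, 0]], rotation=[[0, 0, 0], [0, 0, 0], [0, 0, 0], [0, 0, 0]], grip=[-0.3, -0.3, -0.3, -0.3])

```text
time_s: 19.1
position: [0.4162, -0.2497, 0.0379]
tcp_rot: [[-1.0, -0.001, -0.013], [0.013, 0.001, -1.0], [0.001, -1.0, -0.001]]
force: [-0.8, -0.2, 0.3]
opening: 0.653
```

arm_command(translation=[[0, 0, 0], [0, 0, 0], [0, 0, 0], [0, 0, 0], [0, 0, 0]], rotation=[[0, 0, 0], [0, 0, 0], [0, 0, 0], [0, 0, 0], [0, 0, 0]], grip=[1, 1, 1, 1, 1])

```text
time_s: 19.6
position: [0.4166, -0.2505, 0.0386]
tcp_rot: [[-1.0, 0.001, -0.014], [0.014, -0.001, -1.0], [-0.001, -1.0, 0.001]]
force: [0.5, 0.6, 6.0]
opening: 0.495
```

arm_command(translation=[[0, -0.2, 0], [0, -0.6, 0], [0, -1, 0], [0, -1, 0]], rotation=[[0, 0, 0], [0, 0, 0], [0, 0, 0], [0, 0, 0]], grip=[1, 1, 1, 1])

```text
time_s: 20.0
position: [0.4179, -0.2518, 0.121]
tcp_rot: [[-1.0, 0.006, -0.014], [0.014, -0.005, -1.0], [-0.006, -1.0, 0.005]]
force: [0.7, -0.3, -1.0]
opening: 0.499
```

arm_command(translation=[[0, -0.3, -0.4], [0, -0.58, -1], [0, -0.58, -1]], rotation=[[0, 0, 0], [0, 0, 0], [0, 0, 0]], grip=[1, 1, 1])

```text
time_s: 20.3
position: [0.4154, -0.1655, 0.1649]
tcp_rot: [[-1.0, -0.002, -0.01], [0.01, 0.003, -1.0], [0.002, -1.0, -0.003]]
force: [-0.3, 0.1, -1.6]
opening: 0.499
```

arm_command(translation=[[0, 0, -0.5], [0, 0, -1], [0, 0, -1]], rotation=[[0, 0, 0], [0, 0, 0], [0, 0, 0]], grip=[1, 1, 1])

```text
time_s: 20.6
position: [0.4157, -0.0859, 0.1631]
tcp_rot: [[-1.0, -0.005, -0.009], [0.009, 0.003, -1.0], [0.005, -1.0, -0.003]]
force: [-0.8, -0.3, -1.8]
opening: 0.496
```

arm_command(translation=[[0, 0, -0.5], [0, 0, -1], [0, 0, -1]], rotation=[[0, 0, 0], [0, 0, 0], [0, 0, 0]], grip=[1, 1, 1])

```text
time_s: 20.9
position: [0.4177, -0.0071, 0.1632]
tcp_rot: [[-1.0, -0.004, -0.009], [0.009, 0.002, -1.0], [0.004, -1.0, -0.002]]
force: [0.4, 0.3, -1.2]
opening: 0.496
```

arm_command(translation=[[0, 0, -0.5], [0, 0, -1], [0, 0, -1]], rotation=[[0, 0, 0], [0, 0, 0], [0, 0, 0]], grip=[1, 1, 1])

```text
time_s: 21.2
position: [0.4201, 0.072, 0.1635]
tcp_rot: [[-1.0, -0.001, -0.009], [0.009, 0.001, -1.0], [0.001, -1.0, -0.001]]
force: [-0.8, -1.4, -0.6]
opening: 0.498
```

arm_command(translation=[[0, 0, -0.5], [0, 0, -1], [0, 0, -1]], rotation=[[0, 0, 0], [0, 0, 0], [0, 0, 0]], grip=[1, 1, 1])

```text
time_s: 21.5
position: [0.4224, 0.1516, 0.1638]
tcp_rot: [[-1.0, 0.001, -0.01], [0.01, 0.001, -1.0], [-0.001, -1.0, -0.001]]
force: [-0.5, -0.1, -1.8]
opening: 0.493
```

arm_command(translation=[[0, 0, -0.5], [0, 0, -1], [0, 0, -1]], rotation=[[0, 0, 0], [0, 0, 0], [0, 0, 0]], grip=[1, 1, 1])

```text
time_s: 21.8
position: [0.4244, 0.2314, 0.1639]
tcp_rot: [[-1.0, 0.002, -0.011], [0.011, 0.001, -1.0], [-0.002, -1.0, -0.001]]
force: [0.4, -0.3, -1.0]
opening: 0.499
```

arm_command(translation=[[0, 0, -0.5], [0, 0, -1], [0, 0, -1], [0, 0, -1]], rotation=[[0, 0.08, 0], [0, 0.167, 0], [0, 0.167, 0], [0, 0.167, 0]], grip=[1, 1, 1, 1])

```text
time_s: 22.2
position: [0.4243, 0.3082, 0.1635]
tcp_rot: [[-0.982, -0.001, -0.186], [0.186, -0.002, -0.982], [0.001, -1.0, 0.002]]
force: [-0.8, -0.9, -1.2]
opening: 0.497
```

arm_command(translation=[[-0.046, 0.3, -0.13], [-0.046, 0.7, -0.13], [-0.046, 1, -0.13], [-0.046, 1, -0.13]], rotation=[[0, 0, 0], [0, 0, 0], [0, 0, 0], [0, 0, 0]], grip=[1, 1, 1, 1])

```text
time_s: 22.6
position: [0.4275, 0.3156, 0.0812]
tcp_rot: [[-0.982, -0.008, -0.189], [0.189, -0.004, -0.982], [0.007, -1.0, 0.006]]
force: [-1.0, -0.1, -1.4]
opening: 0.501
```

arm_command(translation=[[0, 0.2, 0], [0, 0.38, 0], [0, 0.47, 0], [0, 0.47, 0]], rotation=[[0, 0, 0], [0, 0, 0], [0, 0, 0], [0, 0, 0]], grip=[1, 1, 1, 1])

```text
time_s: 23.0
position: [0.43, 0.3182, 0.0469]
tcp_rot: [[-0.982, -0.0, -0.188], [0.188, -0.0, -0.982], [-0.0, -1.0, 0.0]]
force: [-0.7, 0.3, -0.4]
opening: 0.499
```

arm_command(translation=[[0, 0, 0], [0, 0, 0], [0, 0, 0], [0, 0, 0]], rotation=[[0, 0, 0], [0, 0, 0], [0, 0, 0], [0, 0, 0]], grip=[-0.3, -0.3, -0.3, -0.3])

```text
time_s: 23.4
position: [0.4296, 0.3194, 0.047]
tcp_rot: [[-0.982, 0.001, -0.187], [0.187, 0.0, -0.982], [-0.001, -1.0, -0.0]]
force: [-0.1, -0.0, 0.0]
opening: 0.64
```

arm_command(translation=[[0, -0.3, 0], [0, -0.8, 0], [0, -1, 0], [0, -1, 0]], rotation=[[0, 0, 0], [0, 0, 0], [0, 0, 0], [0, 0, 0]], grip=[-0.3, -0.3, -0.3, -0.3])

```text
time_s: 23.8
position: [0.431, 0.3202, 0.1291]
tcp_rot: [[-0.982, 0.006, -0.187], [0.187, 0.003, -0.982], [-0.005, -1.0, -0.004]]
force: [1.0, 0.7, -0.2]
opening: 0.647
```

arm_command(translation=[[0, -0.47, 0.4], [0, -0.47, 1], [0, -0.47, 1]], rotation=[[0, -0.08, 0], [0, -0.167, 0], [0, -0.167, 0]], grip=[-0.3, -0.3, -0.3])

```text
time_s: 24.1
position: [0.4114, 0.2368, 0.1633]
tcp_rot: [[-1.0, -0.006, -0.016], [0.016, -0.003, -1.0], [0.006, -1.0, 0.003]]
force: [-0.1, 0.0, -0.4]
opening: 0.649
```

arm_command(translation=[[-0.2, 0, 0.5], [-0.5, 0, 1], [-0.5, 0, 1]], rotation=[[0, 0, 0], [0, 0, 0], [0, 0, 0]], grip=[-0.3, -0.3, -0.3])

```text
time_s: 24.4
position: [0.4568, 0.1569, 0.1634]
tcp_rot: [[-1.0, 0.003, -0.02], [0.02, -0.001, -1.0], [-0.003, -1.0, 0.001]]
force: [0.5, 0.4, 0.4]
opening: 0.654
```

arm_command(translation=[[-0.2, 0, 0.5], [-0.5, 0, 1], [-0.5, 0, 1]], rotation=[[0, 0, 0], [0, 0, 0], [0, 0, 0]], grip=[-0.3, -0.3, -0.3])

```text
time_s: 24.7
position: [0.496, 0.0764, 0.1635]
tcp_rot: [[-1.0, 0.004, -0.019], [0.019, -0.001, -1.0], [-0.004, -1.0, 0.001]]
force: [0.8, 0.5, 0.1]
opening: 0.653
```

arm_command(translation=[[0, 0, 0.5], [0, 0, 1], [0, 0, 1]], rotation=[[0, 0, 0], [0, 0, 0], [0, 0, 0]], grip=[-0.3, -0.3, -0.3])

```text
time_s: 25.0
position: [0.4912, -0.0026, 0.1633]
tcp_rot: [[-1.0, -0.001, -0.018], [0.018, -0.0, -1.0], [0.001, -1.0, 0.0]]
force: [0.4, 0.2, 0.8]
opening: 0.649
```

arm_command(translation=[[0, 0, 0.5], [0, 0, 1], [0, 0, 1]], rotation=[[0, 0, 0], [0, 0, 0], [0, 0, 0]], grip=[-0.3, -0.3, -0.3])

```text
time_s: 25.3
position: [0.4909, -0.0825, 0.1636]
tcp_rot: [[-1.0, 0.001, -0.018], [0.018, -0.001, -1.0], [-0.001, -1.0, 0.001]]
force: [1.0, 0.4, 0.9]
opening: 0.647
```

arm_command(translation=[[0, 0, 0.5], [0, 0, 1], [0, 0, 1]], rotation=[[0, 0, 0], [0, 0, 0], [0, 0, 0]], grip=[-0.3, -0.3, -0.3])

```text
time_s: 25.6
position: [0.4902, -0.1626, 0.1638]
tcp_rot: [[-1.0, 0.002, -0.017], [0.017, -0.001, -1.0], [-0.002, -1.0, 0.001]]
force: [0.5, 0.2, -0.8]
opening: 0.649
```

arm_command(translation=[[0, 0, 0.5], [0, 0, 1], [0, 0, 1], [0, 0, 1]], rotation=[[0, 0, 0], [0, 0, 0], [0, 0, 0], [0, 0, 0]], grip=[-0.3, -0.3, -0.3, -0.3])

```text
time_s: 26.0
position: [0.4876, -0.2384, 0.1634]
tcp_rot: [[-1.0, -0.002, -0.014], [0.014, 0.002, -1.0], [0.002, -1.0, -0.002]]
force: [-0.6, 1.2, 0.4]
opening: 0.651
```

```bash
cat >> h.py <<'E'
def caps():
    "jars left on the base, by the wrist camera (and the box, by the top one)"
    s=bot.read_state(); print(s["position"],s["time_s"])
    c=cap("wrist"); t=cap("top")
    for c,win,z in ((c,(0,0,560,245),.040),(t,(360,205,450,335),.041),(t,(85,220,215,320),.047)):
        m=cv2.inRange(cv2.cvtColor(c["img"],cv2.COLOR_BGR2HSV),(100,110,30),(125,255,255))
        k=np.zeros_like(m); x0,y0,x1,y1=win; k[y0:y1,x0:x1]=m[y0:y1,x0:x1]
        k=cv2.morphologyEx(k,cv2.MORPH_OPEN,cv2.getStructuringElement(2,(7,7)))
        n,l,st,ce=cv2.connectedComponentsWithStats(k)
        print("--"); [print(atz(c,ce[i],z),st[i]) for i in range(1,n)]
E
python3 -c "from h import *; caps()"
```

```text
[ 0.4876 -0.2384  0.1634] 26.0
--
[ 0.5701 -0.215   0.04  ] [245 104   9   7  47]
[ 0.5681 -0.347   0.04  ] [409 104   8   7  40]
[ 0.5325 -0.3251  0.04  ] [ 354  127   59   51 2236]
[ 0.4914 -0.214   0.04  ] [ 228  177   48   50 1852]
[0.469  0.0098 0.04  ] [  0 207  14  38 377]
[ 0.4637 -0.3255  0.04  ] [ 351  210   52   35 1499]
--
--
[0.4296 0.3181 0.047 ] [135 277  19  19 290]
[0.4179 0.251  0.047 ] [164 282  19  19 290]
```

The jar at (0.491, -0.246) has been knocked to (0.491, -0.214) and still shows as a full round cap. I'll follow it there.

arm_command(translation=[[-0.045, 0, -0.305], [-0.045, 0.3, -0.305], [-0.045, 0.7, -0.305], [-0.045, 1, -0.305], [-0.045, 1, -0.305]], rotation=[[0, 0, 0], [0, 0, 0], [0, 0, 0], [0, 0, 0], [0, 0, 0]], grip=[-0.3, -0.3, -0.3, -0.3, -0.3])

```text
time_s: 26.6
position: [0.4896, -0.2124, 0.0814]
tcp_rot: [[-1.0, -0.007, -0.012], [0.012, 0.005, -1.0], [0.007, -1.0, -0.005]]
force: [-0.1, 0.5, 0.2]
opening: 0.652
```

Run:
```python
from h import *
caps(); cap("wrist","w5")
```

```text
[ 0.4896 -0.2124  0.0814] 26.6
--
[ 0.5436 -0.3045  0.04  ] [ 273  101  239  115 7321]
[ 0.5665 -0.1009  0.04  ] [ 76 109   8  13  71]
[ 0.5239 -0.2105  0.04  ] [273 183   7   9  47]
[ 0.499  -0.2141  0.04  ] [ 249  202   68   43 2355]
--
--
[0.4296 0.3181 0.047 ] [135 277  19  19 290]
[0.4181 0.2511 0.047 ] [164 282  19  19 287]
```

View pics/w5.png

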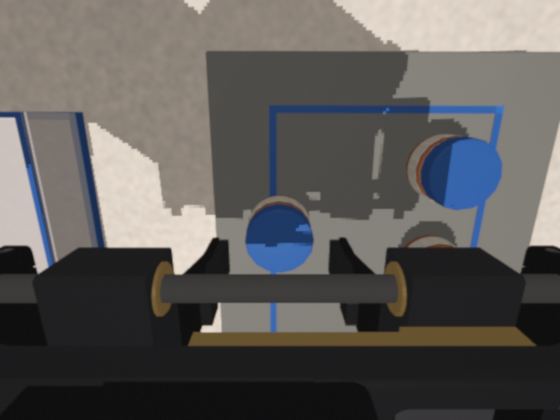

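It is upright and centred between the fingers at (280,237). I'll grasp it and carry it to the front-left slot.

arm_command(translation=[[0, 0.3, 0], [0, 0.5, 0], [0, 0.57, 0], [0, 0.57, 0]], rotation=[[0, 0, 0], [0, 0, 0], [0, 0, 0], [0, 0, 0]], grip=[-0.3, -0.3, -0.3, -0.3])

```text
time_s: 27.15
position: [0.492, -0.216, 0.039]
tcp_rot: [[-1.0, 0.0, -0.014], [0.014, -0.0, -1.0], [-0.0, -1.0, 0.0]]
force: [0.3, -0.0, -0.8]
opening: 0.648
```

arm_command(translation=[[0, 0, 0], [0, 0, 0], [0, 0, 0], [0, 0, 0], [0, 0, 0]], rotation=[[0, 0, 0], [0, 0, 0], [0, 0, 0], [0, 0, 0], [0, 0, 0]], grip=[1, 1, 1, 1, 1])

```text
time_s: 27.65
position: [0.4922, -0.2162, 0.0395]
tcp_rot: [[-1.0, 0.001, -0.014], [0.014, -0.001, -1.0], [-0.001, -1.0, 0.001]]
force: [-0.2, 2.0, 6.9]
opening: 0.5
```

arm_command(translation=[[0, -0.2, 0], [0, -0.6, 0], [0, -1, 0], [0, -1, 0]], rotation=[[0, 0, 0], [0, 0, 0], [0, 0, 0], [0, 0, 0]], grip=[1, 1, 1, 1])

```text
time_s: 28.05
position: [0.494, -0.2176, 0.1221]
tcp_rot: [[-1.0, 0.007, -0.014], [0.014, -0.005, -1.0], [-0.007, -1.0, 0.005]]
force: [0.9, -0.0, -0.9]
opening: 0.497
```

arm_command(translation=[[0, -0.3, -0.4], [0.1, -0.58, -1], [0.1, -0.58, -1]], rotation=[[0, 0, 0], [0, 0, 0], [0, 0, 0]], grip=[1, 1, 1])

```text
time_s: 28.35
position: [0.4827, -0.1315, 0.1657]
tcp_rot: [[-1.0, -0.002, -0.01], [0.01, 0.003, -1.0], [0.003, -1.0, -0.003]]
force: [0.1, -0.3, -1.5]
opening: 0.501
```

arm_command(translation=[[0.1, 0, -0.5], [0.1, 0, -1], [0.1, 0, -1]], rotation=[[0, 0, 0], [0, 0, 0], [0, 0, 0]], grip=[1, 1, 1])

```text
time_s: 28.65
position: [0.4755, -0.0518, 0.1638]
tcp_rot: [[-1.0, -0.005, -0.009], [0.009, 0.003, -1.0], [0.005, -1.0, -0.003]]
force: [-0.4, 0.8, -2.1]
opening: 0.498
```

arm_command(translation=[[0.1, 0, -0.5], [0.1, 0, -1], [0.1, 0, -1]], rotation=[[0, 0, 0], [0, 0, 0], [0, 0, 0]], grip=[1, 1, 1])

```text
time_s: 28.95
position: [0.4696, 0.0273, 0.1639]
tcp_rot: [[-1.0, -0.003, -0.009], [0.009, 0.001, -1.0], [0.003, -1.0, -0.001]]
force: [0.1, -0.7, -1.6]
opening: 0.495
```

arm_command(translation=[[0.1, 0, -0.5], [0.1, 0, -1], [0.1, 0, -1]], rotation=[[0, 0, 0], [0, 0, 0], [0, 0, 0]], grip=[1, 1, 1])

```text
time_s: 29.25
position: [0.4639, 0.1067, 0.1643]
tcp_rot: [[-1.0, -0.001, -0.009], [0.009, 0.001, -1.0], [0.001, -1.0, -0.001]]
force: [-0.6, -0.3, -1.8]
opening: 0.497
```

arm_command(translation=[[0.1, 0, -0.5], [0.1, 0, -1], [0.1, 0, -1]], rotation=[[0, 0, 0], [0, 0, 0], [0, 0, 0]], grip=[1, 1, 1])

```text
time_s: 29.55
position: [0.4581, 0.1864, 0.1645]
tcp_rot: [[-1.0, 0.001, -0.01], [0.01, 0.001, -1.0], [-0.001, -1.0, -0.001]]
force: [-0.1, -0.4, -1.0]
opening: 0.495
```

arm_command(translation=[[0.1, 0, -0.5], [0.1, 0, -1], [0.1, 0, -1]], rotation=[[0, 0, 0], [0, 0, 0], [0, 0, 0]], grip=[1, 1, 1])

```text
time_s: 29.85
position: [0.4519, 0.2665, 0.1647]
tcp_rot: [[-1.0, 0.003, -0.011], [0.011, 0.001, -1.0], [-0.003, -1.0, -0.001]]
force: [0.8, -0.2, -1.8]
opening: 0.5
```

arm_command(translation=[[0, 0, -0.5], [0, 0, -1], [0, 0, -1], [0, 0, -1]], rotation=[[0, 0.08, 0], [0, 0.167, 0], [0, 0.167, 0], [0, 0.167, 0]], grip=[1, 1, 1, 1])

```text
time_s: 30.25
position: [0.4521, 0.3431, 0.1642]
tcp_rot: [[-0.982, -0.001, -0.186], [0.186, -0.002, -0.982], [0.0, -1.0, 0.002]]
force: [-0.6, 0.7, -0.9]
opening: 0.499
```

arm_command(translation=[[0.215, 0, -0.49], [0.215, 0.3, -0.49], [0.215, 0.7, -0.49], [0.215, 1, -0.49], [0.215, 1, -0.49]], rotation=[[0, 0, 0], [0, 0, 0], [0, 0, 0], [0, 0, 0], [0, 0, 0]], grip=[1, 1, 1, 1, 1])

```text
time_s: 30.75
position: [0.4401, 0.3824, 0.0815]
tcp_rot: [[-0.982, -0.008, -0.189], [0.189, -0.005, -0.982], [0.007, -1.0, 0.007]]
force: [0.7, -0.9, -1.6]
opening: 0.497
```

arm_command(translation=[[0, 0.2, 0], [0, 0.38, 0], [0, 0.46, 0], [0, 0.46, 0]], rotation=[[0, 0, 0], [0, 0, 0], [0, 0, 0], [0, 0, 0]], grip=[1, 1, 1, 1])

```text
time_s: 31.15
position: [0.4421, 0.3856, 0.048]
tcp_rot: [[-0.982, -0.001, -0.188], [0.188, -0.001, -0.982], [0.0, -1.0, 0.001]]
force: [0.3, -0.0, -0.5]
opening: 0.502
```

arm_command(translation=[[0, 0, 0], [0, 0, 0], [0, 0, 0], [0, 0, 0]], rotation=[[0, 0, 0], [0, 0, 0], [0, 0, 0], [0, 0, 0]], grip=[-0.3, -0.3, -0.3, -0.3])

```text
time_s: 31.55
position: [0.4421, 0.3866, 0.0486]
tcp_rot: [[-0.982, 0.001, -0.187], [0.187, 0.0, -0.982], [-0.001, -1.0, -0.001]]
force: [0.5, -0.2, 0.6]
opening: 0.64
```

arm_command(translation=[[0, -0.3, 0], [0, -0.8, 0], [0, -1, 0], [0, -1, 0]], rotation=[[0, 0, 0], [0, 0, 0], [0, 0, 0], [0, 0, 0]], grip=[-0.3, -0.3, -0.3, -0.3])

```text
time_s: 31.95
position: [0.4436, 0.3876, 0.1311]
tcp_rot: [[-0.982, 0.006, -0.187], [0.187, 0.003, -0.982], [-0.005, -1.0, -0.004]]
force: [-0.5, 0.8, 0.1]
opening: 0.645
```

arm_command(translation=[[0, -0.47, 0.4], [0, -0.47, 1], [0, -0.47, 1]], rotation=[[0, -0.08, 0], [0, -0.167, 0], [0, -0.167, 0]], grip=[-0.3, -0.3, -0.3])

```text
time_s: 32.25
position: [0.4234, 0.3033, 0.1646]
tcp_rot: [[-1.0, -0.007, -0.015], [0.015, -0.004, -1.0], [0.007, -1.0, 0.004]]
force: [-0.2, 1.2, -0.2]
opening: 0.657
```

arm_command(translation=[[-0.2, 0, 0.5], [-0.5, 0, 1], [-0.5, 0, 1]], rotation=[[0, 0, 0], [0, 0, 0], [0, 0, 0]], grip=[-0.3, -0.3, -0.3])

```text
time_s: 32.55
position: [0.4688, 0.2238, 0.1649]
tcp_rot: [[-1.0, 0.001, -0.02], [0.02, -0.001, -1.0], [-0.001, -1.0, 0.001]]
force: [0.0, 0.3, -1.4]
opening: 0.653
```

arm_command(translation=[[0, 0, 0.5], [0, 0, 1], [0, 0, 1]], rotation=[[0, 0, 0], [0, 0, 0], [0, 0, 0]], grip=[-0.3, -0.3, -0.3])

```text
time_s: 32.85
position: [0.4639, 0.1446, 0.1646]
tcp_rot: [[-1.0, -0.003, -0.019], [0.019, -0.001, -1.0], [0.003, -1.0, 0.001]]
force: [0.0, -0.5, 0.1]
opening: 0.651
```

arm_command(translation=[[0, 0, 0.5], [0, 0, 1], [0, 0, 1]], rotation=[[0, 0, 0], [0, 0, 0], [0, 0, 0]], grip=[-0.3, -0.3, -0.3])

```text
time_s: 33.15
position: [0.4639, 0.0651, 0.1651]
tcp_rot: [[-1.0, -0.001, -0.018], [0.018, -0.0, -1.0], [0.001, -1.0, 0.0]]
force: [-0.3, 1.3, -0.9]
opening: 0.646
```

arm_command(translation=[[0, 0, 0.5], [0, 0, 1], [0, 0, 1]], rotation=[[0, 0, 0], [0, 0, 0], [0, 0, 0]], grip=[-0.3, -0.3, -0.3])

```text
time_s: 33.45
position: [0.4637, -0.0148, 0.1654]
tcp_rot: [[-1.0, 0.001, -0.018], [0.018, -0.001, -1.0], [-0.001, -1.0, 0.001]]
force: [0.1, 1.1, -0.9]
opening: 0.651
```

arm_command(translation=[[0, 0, 0.5], [0, 0, 1], [0, 0, 1]], rotation=[[0, 0, 0], [0, 0, 0], [0, 0, 0]], grip=[-0.3, -0.3, -0.3])

```text
time_s: 33.75
position: [0.4632, -0.0949, 0.1655]
tcp_rot: [[-1.0, 0.002, -0.018], [0.018, -0.001, -1.0], [-0.002, -1.0, 0.001]]
force: [0.4, 0.4, -0.6]
opening: 0.649
```

arm_command(translation=[[0, 0, 0.5], [0, 0, 1], [0, 0, 1]], rotation=[[0, 0, 0], [0, 0, 0], [0, 0, 0]], grip=[-0.3, -0.3, -0.3])

```text
time_s: 34.05
position: [0.4624, -0.1751, 0.1657]
tcp_rot: [[-1.0, 0.003, -0.017], [0.017, -0.002, -1.0], [-0.003, -1.0, 0.002]]
force: [0.9, 0.2, 0.3]
opening: 0.65
```

arm_command(translation=[[0, 0, 0.5], [0, 0, 1], [0, 0, 1], [0, 0, 1]], rotation=[[0, 0, 0], [0, 0, 0], [0, 0, 0], [0, 0, 0]], grip=[-0.3, -0.3, -0.3, -0.3])

```text
time_s: 34.45
position: [0.4594, -0.2508, 0.1652]
tcp_rot: [[-1.0, -0.001, -0.014], [0.014, 0.002, -1.0], [0.001, -1.0, -0.002]]
force: [-0.5, 0.9, -0.1]
opening: 0.65
```

```bash
python3 -c "from h import *; caps()"
```

```text
[ 0.4594 -0.2508  0.1652] 34.45
--
[ 0.5644 -0.3493  0.04  ] [399  72   7   7  33]
[ 0.5322 -0.3242  0.04  ] [ 341   91   54   55 2284]
[ 0.4594 -0.3261  0.04  ] [ 339  179   54   49 1969]
--
[ 0.5312 -0.3251  0.041 ] [413 230  19  19 263]
--
[0.4406 0.3852 0.047 ] [106 273  20  18 293]
[0.4295 0.3182 0.047 ] [135 277  19  19 288]
[0.4179 0.251  0.047 ] [164 282  19  19 290]
```

arm_command(translation=[[-0.01, 0, 0.5], [-0.015, 0, 0.94], [-0.015, 0.3, 0.94], [-0.015, 0.7, 0.94], [-0.015, 1, 0.94]], rotation=[[0, 0, 0], [0, 0, 0], [0, 0, 0], [0, 0, 0], [0, 0, 0]], grip=[-0.3, -0.3, -0.3, -0.3, -0.3])

```text
time_s: 35.05
position: [0.4592, -0.3254, 0.0844]
tcp_rot: [[-1.0, -0.001, -0.013], [0.013, 0.002, -1.0], [0.001, -1.0, -0.002]]
force: [0.4, -0.5, 0.4]
opening: 0.652
```

arm_command(translation=[[0, 0.1, 0], [0, 0.4, 0], [0, 0.58, 0], [0, 0.58, 0]], rotation=[[0, 0, 0], [0, 0, 0], [0, 0, 0], [0, 0, 0]], grip=[-0.3, -0.3, -0.3, -0.3])

```text
time_s: 35.45
position: [0.4588, -0.3261, 0.0381]
tcp_rot: [[-1.0, -0.003, -0.013], [0.013, 0.003, -1.0], [0.003, -1.0, -0.003]]
force: [-0.3, -0.2, 0.7]
opening: 0.648
```

arm_command(translation=[[0, 0, 0], [0, 0, 0], [0, 0, 0], [0, 0, 0], [0, 0, 0]], rotation=[[0, 0, 0], [0, 0, 0], [0, 0, 0], [0, 0, 0], [0, 0, 0]], grip=[1, 1, 1, 1, 1])

```text
time_s: 35.95
position: [0.4599, -0.3283, 0.0404]
tcp_rot: [[-1.0, 0.001, -0.014], [0.014, -0.001, -1.0], [-0.001, -1.0, 0.001]]
force: [0.6, 1.5, 6.5]
opening: 0.499
```

arm_command(translation=[[0, -0.2, 0], [0, -0.6, 0], [0, -1, 0], [0, -1, 0]], rotation=[[0, 0, 0], [0, 0, 0], [0, 0, 0], [0, 0, 0]], grip=[1, 1, 1, 1])

```text
time_s: 36.35
position: [0.4613, -0.3301, 0.1232]
tcp_rot: [[-1.0, 0.006, -0.014], [0.014, -0.006, -1.0], [-0.006, -1.0, 0.006]]
force: [0.7, -0.8, -1.0]
opening: 0.498
```

arm_command(translation=[[-0.06, -0.3, -0.4], [-0.06, -0.58, -1], [-0.06, -0.58, -1]], rotation=[[0, 0, 0], [0, 0, 0], [0, 0, 0]], grip=[1, 1, 1])

```text
time_s: 36.65
position: [0.4641, -0.2433, 0.1667]
tcp_rot: [[-1.0, -0.002, -0.011], [0.011, 0.003, -1.0], [0.002, -1.0, -0.003]]
force: [0.9, -0.2, -1.4]
opening: 0.498
```

arm_command(translation=[[-0.06, 0, -0.5], [-0.06, 0, -1], [-0.06, 0, -1]], rotation=[[0, 0, 0], [0, 0, 0], [0, 0, 0]], grip=[1, 1, 1])

```text
time_s: 36.95
position: [0.4687, -0.1633, 0.1645]
tcp_rot: [[-1.0, -0.005, -0.01], [0.01, 0.004, -1.0], [0.005, -1.0, -0.004]]
force: [0.1, -0.1, -1.4]
opening: 0.498
```

arm_command(translation=[[-0.06, 0, -0.5], [-0.06, 0, -1], [-0.06, 0, -1]], rotation=[[0, 0, 0], [0, 0, 0], [0, 0, 0]], grip=[1, 1, 1])

```text
time_s: 37.25
position: [0.4752, -0.0846, 0.1647]
tcp_rot: [[-1.0, -0.004, -0.01], [0.01, 0.003, -1.0], [0.004, -1.0, -0.003]]
force: [0.7, 0.3, -1.6]
opening: 0.497
```

arm_command(translation=[[-0.06, 0, -0.5], [-0.06, 0, -1], [-0.06, 0, -1]], rotation=[[0, 0, 0], [0, 0, 0], [0, 0, 0]], grip=[1, 1, 1])

```text
time_s: 37.55
position: [0.482, -0.0056, 0.165]
tcp_rot: [[-1.0, -0.002, -0.01], [0.01, 0.001, -1.0], [0.002, -1.0, -0.001]]
force: [-0.1, -0.2, -1.1]
opening: 0.503
```

arm_command(translation=[[0, 0, -0.5], [0, 0, -1], [0, 0, -1]], rotation=[[0, 0, 0], [0, 0, 0], [0, 0, 0]], grip=[1, 1, 1])

```text
time_s: 37.85
position: [0.4839, 0.0737, 0.1652]
tcp_rot: [[-1.0, -0.001, -0.01], [0.01, 0.001, -1.0], [0.001, -1.0, -0.001]]
force: [-0.3, -0.8, -1.6]
opening: 0.497
```

arm_command(translation=[[0, 0, -0.5], [0, 0, -1], [0, 0, -1]], rotation=[[0, 0, 0], [0, 0, 0], [0, 0, 0]], grip=[1, 1, 1])

```text
time_s: 38.15
position: [0.4859, 0.1534, 0.1654]
tcp_rot: [[-1.0, 0.001, -0.01], [0.01, 0.0, -1.0], [-0.001, -1.0, -0.0]]
force: [0.0, -0.7, -0.5]
opening: 0.5
```

arm_command(translation=[[0, 0, -0.5], [0, 0, -1], [0, 0, -1]], rotation=[[0, 0, 0], [0, 0, 0], [0, 0, 0]], grip=[1, 1, 1])

```text
time_s: 38.45
position: [0.4877, 0.2332, 0.1655]
tcp_rot: [[-1.0, 0.002, -0.011], [0.011, 0.001, -1.0], [-0.002, -1.0, -0.001]]
force: [-0.5, -0.2, -0.2]
opening: 0.499
```

arm_command(translation=[[0, 0, -0.5], [0, 0, -1], [0, 0, -1], [0, 0, -1]], rotation=[[0, 0.08, 0], [0, 0.167, 0], [0, 0.167, 0], [0, 0.167, 0]], grip=[1, 1, 1, 1])

```text
time_s: 38.85
position: [0.488, 0.3101, 0.1651]
tcp_rot: [[-0.982, -0.001, -0.186], [0.186, -0.002, -0.982], [0.0, -1.0, 0.002]]
force: [-0.2, -0.7, -0.8]
opening: 0.498
```

Run:
```python
from h import *
print(bot.read_state()["position"])
t=cap("top","t6"); s=cap("scene"); cap("wrist")
print([ (n,spots(n,"lid_tab",2),spots(n,"lid_hinge",2)) for n in ("top","scene","wrist")])
cv2.imwrite("pics/c6.png",np.hstack([cv2.resize(t["img"][170:345,60:240],(400,389)),cv2.resize(s["img"][110:215,290:430],(400,389),interpolation=2)[:, :400]]))
```

```text
[0.488  0.3101 0.1651]
[('top', [(array([112.616, 206.514]), 0.62)], [(array([150.584, 224.784]), 0.89)]), ('scene', [(array([374.92 , 125.916]), 0.69)], [(array([367.584, 178.92 ]), 0.79)]), ('wrist', [], [(array([277.088,  95.718]), 0.73)])]
```

View pics/c6.png

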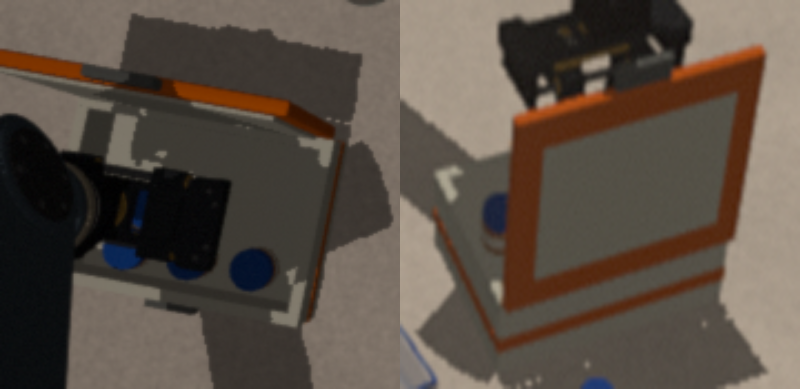

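Slot 4 is free and the lid is still upright, clear of the gripper. I'll place the jar and fetch the last one.

arm_command(translation=[[0.106, 0, -0.41], [0.106, 0.3, -0.41], [0.106, 0.7, -0.41], [0.106, 1, -0.41], [0.106, 1, -0.41]], rotation=[[0, 0, 0], [0, 0, 0], [0, 0, 0], [0, 0, 0], [0, 0, 0]], grip=[1, 1, 1, 1, 1])

```text
time_s: 39.8
position: [0.4827, 0.3443, 0.0826]
tcp_rot: [[-0.982, -0.007, -0.187], [0.187, -0.003, -0.982], [0.006, -1.0, 0.005]]
force: [0.4, -0.5, -0.8]
opening: 0.499
```

arm_command(translation=[[0, 0.2, 0], [0, 0.38, 0], [0, 0.47, 0], [0, 0.47, 0]], rotation=[[0, 0, 0], [0, 0, 0], [0, 0, 0], [0, 0, 0]], grip=[1, 1, 1, 1])

```text
time_s: 40.2
position: [0.4854, 0.3456, 0.0484]
tcp_rot: [[-0.982, 0.0, -0.187], [0.187, 0.0, -0.982], [-0.0, -1.0, -0.0]]
force: [0.4, 0.2, -0.1]
opening: 0.498
```

arm_command(translation=[[0, 0, 0], [0, 0, 0], [0, 0, 0], [0, 0, 0]], rotation=[[0, 0, 0], [0, 0, 0], [0, 0, 0], [0, 0, 0]], grip=[-0.3, -0.3, -0.3, -0.3])

```text
time_s: 40.6
position: [0.4853, 0.3456, 0.0484]
tcp_rot: [[-0.982, 0.0, -0.187], [0.187, 0.0, -0.982], [-0.0, -1.0, -0.0]]
force: [-0.6, -1.0, -0.3]
opening: 0.641
```

arm_command(translation=[[0, -0.3, 0], [0, -0.8, 0], [0, -1, 0], [0, -1, 0]], rotation=[[0, 0, 0], [0, 0, 0], [0, 0, 0], [0, 0, 0]], grip=[-0.3, -0.3, -0.3, -0.3])

```text
time_s: 41.0
position: [0.487, 0.3465, 0.1311]
tcp_rot: [[-0.982, 0.006, -0.187], [0.187, 0.003, -0.982], [-0.005, -1.0, -0.004]]
force: [0.6, 0.4, -0.4]
opening: 0.65
```

arm_command(translation=[[0, -0.47, 0.4], [0, -0.47, 1], [0, -0.47, 1]], rotation=[[0, -0.08, 0], [0, -0.167, 0], [0, -0.167, 0]], grip=[-0.3, -0.3, -0.3])

```text
time_s: 41.3
position: [0.4673, 0.2627, 0.1647]
tcp_rot: [[-1.0, -0.006, -0.016], [0.016, -0.003, -1.0], [0.006, -1.0, 0.003]]
force: [0.4, 0.2, -0.7]
opening: 0.646
```

arm_command(translation=[[0, 0, 0.5], [0, 0, 1], [0, 0, 1]], rotation=[[0, 0, 0], [0, 0, 0], [0, 0, 0]], grip=[-0.3, -0.3, -0.3])

```text
time_s: 41.6
position: [0.468, 0.1838, 0.1644]
tcp_rot: [[-1.0, -0.004, -0.019], [0.019, -0.002, -1.0], [0.004, -1.0, 0.002]]
force: [-0.3, 1.2, -0.2]
opening: 0.656
```

arm_command(translation=[[0, 0, 0.5], [0, 0, 1], [0, 0, 1]], rotation=[[0, 0, 0], [0, 0, 0], [0, 0, 0]], grip=[-0.3, -0.3, -0.3])

```text
time_s: 41.9
position: [0.468, 0.1044, 0.1648]
tcp_rot: [[-1.0, -0.002, -0.019], [0.019, -0.001, -1.0], [0.002, -1.0, 0.001]]
force: [0.5, 1.4, 0.2]
opening: 0.65
```

arm_command(translation=[[0, 0, 0.5], [0, 0, 1], [0, 0, 1]], rotation=[[0, 0, 0], [0, 0, 0], [0, 0, 0]], grip=[-0.3, -0.3, -0.3])

```text
time_s: 42.2
position: [0.4678, 0.0247, 0.1651]
tcp_rot: [[-1.0, 0.0, -0.018], [0.018, -0.0, -1.0], [-0.0, -1.0, 0.0]]
force: [0.7, 0.6, 0.8]
opening: 0.649
```

arm_command(translation=[[-0.2, 0, 0.5], [-0.45, 0, 1], [-0.45, 0, 1]], rotation=[[0, 0, 0], [0, 0, 0], [0, 0, 0]], grip=[-0.3, -0.3, -0.3])

```text
time_s: 42.5
position: [0.5065, -0.0566, 0.1657]
tcp_rot: [[-1.0, 0.006, -0.018], [0.018, -0.002, -1.0], [-0.006, -1.0, 0.002]]
force: [0.2, 0.9, -0.6]
opening: 0.652
```

arm_command(translation=[[-0.2, 0, 0.5], [-0.4, 0, 1], [-0.4, 0, 1]], rotation=[[0, 0, 0], [0, 0, 0], [0, 0, 0]], grip=[-0.3, -0.3, -0.3])

```text
time_s: 42.8
position: [0.5365, -0.137, 0.1656]
tcp_rot: [[-1.0, 0.005, -0.017], [0.017, -0.003, -1.0], [-0.005, -1.0, 0.003]]
force: [-0.0, -0.4, -0.9]
opening: 0.654
```

arm_command(translation=[[0, 0, 0.5], [0, 0, 1], [0, 0, 1]], rotation=[[0, 0, 0], [0, 0, 0], [0, 0, 0]], grip=[-0.3, -0.3, -0.3])

```text
time_s: 43.1
position: [0.5329, -0.2163, 0.1653]
tcp_rot: [[-1.0, 0.002, -0.017], [0.017, -0.002, -1.0], [-0.002, -1.0, 0.002]]
force: [0.4, 0.4, -0.0]
opening: 0.647
```

arm_command(translation=[[0, 0, 0.5], [0, 0, 1], [0, 0, 1], [0, 0, 1]], rotation=[[0, 0, 0], [0, 0, 0], [0, 0, 0], [0, 0, 0]], grip=[-0.3, -0.3, -0.3, -0.3])

```text
time_s: 43.5
position: [0.5305, -0.2919, 0.1649]
tcp_rot: [[-1.0, -0.001, -0.014], [0.014, 0.003, -1.0], [0.002, -1.0, -0.003]]
force: [-0.3, 0.4, 0.3]
opening: 0.648
```

```bash
python3 -c "from h import *; caps()"
```

```text
[ 0.5305 -0.2919  0.1649] 43.5
--
[ 0.5749 -0.2209  0.04  ] [192 152   7   7  33]
[ 0.5729 -0.354   0.04  ] [349 152   7   7  33]
[ 0.5327 -0.3245  0.04  ] [ 293  177   48   49 1840]
--
--
[0.4844 0.3449 0.047 ] [124 254  20  18 282]
[0.4406 0.3852 0.047 ] [106 273  20  18 292]
[0.4296 0.3181 0.047 ] [135 277  19  19 290]
[0.418 0.251 0.047] [164 282  19  19 288]
```

arm_command(translation=[[-0.025, 0, 0.41], [-0.025, 0.2, 0.41], [-0.025, 0.6, 0.41], [-0.025, 1, 0.41], [-0.025, 1, 0.41]], rotation=[[0, 0, 0], [0, 0, 0], [0, 0, 0], [0, 0, 0], [0, 0, 0]], grip=[-0.3, -0.3, -0.3, -0.3, -0.3])

```text
time_s: 44.1
position: [0.5294, -0.3221, 0.0816]
tcp_rot: [[-1.0, -0.008, -0.012], [0.012, 0.008, -1.0], [0.008, -1.0, -0.008]]
force: [-0.9, 0.6, -0.5]
opening: 0.651
```

arm_command(translation=[[0, 0.1, 0], [0, 0.4, 0], [0, 0.58, 0], [0, 0.58, 0]], rotation=[[0, 0, 0], [0, 0, 0], [0, 0, 0], [0, 0, 0]], grip=[-0.3, -0.3, -0.3, -0.3])

```text
time_s: 44.5
position: [0.5314, -0.3256, 0.0384]
tcp_rot: [[-1.0, -0.002, -0.013], [0.013, 0.002, -1.0], [0.002, -1.0, -0.002]]
force: [-0.0, 1.0, -0.0]
opening: 0.651
```

arm_command(translation=[[0, 0, 0], [0, 0, 0], [0, 0, 0], [0, 0, 0], [0, 0, 0]], rotation=[[0, 0, 0], [0, 0, 0], [0, 0, 0], [0, 0, 0], [0, 0, 0]], grip=[1, 1, 1, 1, 1])

```text
time_s: 45.0
position: [0.5327, -0.3272, 0.0405]
tcp_rot: [[-1.0, 0.002, -0.014], [0.014, -0.001, -1.0], [-0.002, -1.0, 0.001]]
force: [0.4, 1.2, 6.0]
opening: 0.498
```

arm_command(translation=[[0, -0.2, 0], [0, -0.6, 0], [0, -1, 0], [0, -1, 0]], rotation=[[0, 0, 0], [0, 0, 0], [0, 0, 0], [0, 0, 0]], grip=[1, 1, 1, 1])

```text
time_s: 45.4
position: [0.5345, -0.3289, 0.1245]
tcp_rot: [[-1.0, 0.007, -0.014], [0.014, -0.007, -1.0], [-0.007, -1.0, 0.007]]
force: [1.2, -1.0, -0.8]
opening: 0.496
```

arm_command(translation=[[0.15, -0.3, -0.4], [0.15, -0.58, -1], [0.15, -0.58, -1]], rotation=[[0, 0, 0], [0, 0, 0], [0, 0, 0]], grip=[1, 1, 1])

```text
time_s: 45.7
position: [0.5201, -0.2418, 0.1674]
tcp_rot: [[-1.0, -0.001, -0.011], [0.011, 0.003, -1.0], [0.001, -1.0, -0.003]]
force: [-0.4, -0.8, -1.1]
opening: 0.495
```

arm_command(translation=[[0.15, 0, -0.5], [0.15, 0, -1], [0.15, 0, -1]], rotation=[[0, 0, 0], [0, 0, 0], [0, 0, 0]], grip=[1, 1, 1])

```text
time_s: 46.0
position: [0.5077, -0.1616, 0.1649]
tcp_rot: [[-1.0, -0.005, -0.01], [0.01, 0.004, -1.0], [0.005, -1.0, -0.004]]
force: [-0.4, -0.9, -1.5]
opening: 0.498
```

arm_command(translation=[[0.15, 0, -0.5], [0.15, 0, -1], [0.15, 0, -1]], rotation=[[0, 0, 0], [0, 0, 0], [0, 0, 0]], grip=[1, 1, 1])

```text
time_s: 46.3
position: [0.4974, -0.0826, 0.165]
tcp_rot: [[-1.0, -0.004, -0.01], [0.01, 0.002, -1.0], [0.004, -1.0, -0.002]]
force: [-0.0, 0.8, -1.2]
opening: 0.496
```

arm_command(translation=[[0.15, 0, -0.5], [0.15, 0, -1], [0.15, 0, -1]], rotation=[[0, 0, 0], [0, 0, 0], [0, 0, 0]], grip=[1, 1, 1])

```text
time_s: 46.6
position: [0.4875, -0.0034, 0.1653]
tcp_rot: [[-1.0, -0.002, -0.01], [0.01, 0.001, -1.0], [0.002, -1.0, -0.001]]
force: [-0.2, -0.2, -0.7]
opening: 0.496
```

arm_command(translation=[[0.15, 0, -0.5], [0.15, 0, -1], [0.15, 0, -1]], rotation=[[0, 0, 0], [0, 0, 0], [0, 0, 0]], grip=[1, 1, 1])

```text
time_s: 46.9
position: [0.4776, 0.0762, 0.1655]
tcp_rot: [[-1.0, 0.0, -0.01], [0.01, 0.001, -1.0], [-0.0, -1.0, -0.001]]
force: [-0.1, -0.5, -0.8]
opening: 0.5
```

arm_command(translation=[[0, 0, -0.5], [0, 0, -1], [0, 0, -1]], rotation=[[0, 0, 0], [0, 0, 0], [0, 0, 0]], grip=[1, 1, 1])

```text
time_s: 47.2
position: [0.48, 0.156, 0.1657]
tcp_rot: [[-1.0, 0.002, -0.01], [0.01, 0.001, -1.0], [-0.002, -1.0, -0.001]]
force: [0.4, -0.9, -0.7]
opening: 0.495
```

arm_command(translation=[[0, 0, -0.5], [0, 0, -1], [0, 0, -1], [0, 0, -1]], rotation=[[0, 0.08, 0], [0, 0.167, 0], [0, 0.167, 0], [0, 0.167, 0]], grip=[1, 1, 1, 1])

```text
time_s: 47.6
position: [0.4806, 0.2329, 0.1654]
tcp_rot: [[-0.983, 0.0, -0.186], [0.186, -0.001, -0.983], [-0.001, -1.0, 0.001]]
force: [0.2, -0.2, -1.2]
opening: 0.497
```

arm_command(translation=[[0.195, 0, -0.476], [0.195, 0.3, -0.476], [0.195, 0.7, -0.476], [0.195, 1, -0.476], [0.195, 1, -0.476]], rotation=[[0, 0, 0], [0, 0, 0], [0, 0, 0], [0, 0, 0], [0, 0, 0]], grip=[1, 1, 1, 1, 1])

```text
time_s: 48.1
position: [0.4699, 0.2713, 0.0828]
tcp_rot: [[-0.982, -0.007, -0.189], [0.189, -0.003, -0.982], [0.006, -1.0, 0.004]]
force: [-0.2, 0.0, -1.6]
opening: 0.503
```

arm_command(translation=[[0, 0.2, 0], [0, 0.38, 0], [0, 0.47, 0], [0, 0.47, 0]], rotation=[[0, 0, 0], [0, 0, 0], [0, 0, 0], [0, 0, 0]], grip=[1, 1, 1, 1])

```text
time_s: 48.5
position: [0.4725, 0.2733, 0.0486]
tcp_rot: [[-0.982, 0.001, -0.189], [0.189, -0.0, -0.982], [-0.001, -1.0, 0.0]]
force: [1.1, 0.1, -1.2]
opening: 0.498
```

arm_command(translation=[[0, 0, 0], [0, 0, 0], [0, 0, 0], [0, 0, 0]], rotation=[[0, 0, 0], [0, 0, 0], [0, 0, 0], [0, 0, 0]], grip=[-0.3, -0.3, -0.3, -0.3])

```text
time_s: 48.9
position: [0.4718, 0.2744, 0.0486]
tcp_rot: [[-0.982, 0.001, -0.187], [0.187, 0.0, -0.982], [-0.001, -1.0, -0.0]]
force: [0.3, -0.7, -1.3]
opening: 0.644
```

arm_command(translation=[[0, -0.3, 0], [0, -0.8, 0], [0, -1, 0], [0, -1, 0]], rotation=[[0, 0, 0], [0, 0, 0], [0, 0, 0], [0, 0, 0]], grip=[-0.3, -0.3, -0.3, -0.3])

```text
time_s: 49.3
position: [0.4733, 0.2751, 0.1308]
tcp_rot: [[-0.982, 0.006, -0.187], [0.187, 0.002, -0.982], [-0.005, -1.0, -0.003]]
force: [-0.1, 0.6, 0.9]
opening: 0.649
```

arm_command(translation=[[0.1, -0.5, 0], [0.25, -1, 0], [0.25, -1, 0]], rotation=[[0, 0, 0], [0, 0, 0], [0, 0, 0]], grip=[1, 1, 1])

```text
time_s: 49.6
position: [0.4528, 0.2793, 0.2114]
tcp_rot: [[-0.982, 0.006, -0.186], [0.186, 0.003, -0.982], [-0.006, -1.0, -0.004]]
force: [0.7, 0.9, 0.4]
opening: 0.458
```

arm_command(translation=[[0, -0.5, 0], [0, -1, 0], [0, -1, 0]], rotation=[[0, 0, 0], [0, 0, 0], [0, 0, 0]], grip=[1, 1, 1])

```text
time_s: 49.9
position: [0.4547, 0.2792, 0.2918]
tcp_rot: [[-0.982, 0.009, -0.187], [0.187, 0.003, -0.982], [-0.008, -1.0, -0.005]]
force: [0.9, 0.9, -0.4]
opening: 0.186
```

arm_command(translation=[[0, -0.4, 0], [0, -0.7, 0], [0, -0.7, 0], [0, -0.7, 0]], rotation=[[0, 0, 0], [0, 0, 0], [0, 0, 0], [0, 0, 0]], grip=[1, 1, 1, 1])

```text
time_s: 50.3
position: [0.4514, 0.2779, 0.3424]
tcp_rot: [[-0.982, -0.002, -0.187], [0.187, -0.001, -0.982], [0.002, -1.0, 0.001]]
force: [0.2, -0.0, -0.5]
opening: 0.006
```

Run:
```python
from h import *
print(bot.read_state()["opening"]); caps()
c=cap("wrist","w7"); t=cap("top"); s=cap("scene")
x=np.array([.9826,-.186,0]);y=np.array([.186,.9826,0]);o=np.array([.482,.308,0])
for th in (1.60,1.69,1.78):
    T=o+.095*x+[0,0,.0755]+.21*(-np.cos(th)*x+[0,0,np.sin(th)])+.007*(np.sin(th)*x+[0,0,np.cos(th)])
    print(th,T,proj(c,T),proj(t,T),proj(s,T))
print(spots("top","lid_tab"),spots("scene","lid_tab"),spots("wrist","lid_tab"))
```

```text
0.006184044000310591
[0.4514 0.2779 0.3424] 50.3
--
[ 0.4558 -0.0244  0.04  ] [ 481   99   25   56 1303]
[0.4716 0.2738 0.04  ] [265 141  29  31 688]
[0.484  0.3467 0.04  ] [212 142  30  31 715]
[0.4282 0.3194 0.04  ] [240 177  28  29 674]
[0.4165 0.2519 0.04  ] [287 176  28  30 677]
[0.4397 0.3875 0.04  ] [192 178  30  29 689]
--
--
[0.4843 0.3454 0.047 ] [124 254  19  18 278]
[0.4718 0.2729 0.047 ] [155 259  19  18 272]
[0.4284 0.309  0.047 ] [143 278  11  18 142]
[0.4179 0.251  0.047 ] [164 282  19  19 290]
1.6 [0.5882 0.2879 0.2852] [214.3896   7.2064] [112.6484 205.0544] [374.0198 125.954 ]
1.69 [0.6067 0.2844 0.2832] [213.0361 -30.8845] [115.4604 194.8111] [377.0992 130.1706]
1.78 [0.6249 0.2809 0.2795] [212.2941 -68.1351] [118.6249 184.9867] [380.1141 134.9262]
[(array([113.12 , 205.086]), 0.75)] [] [(array([209.776,   0.   ]), 0.78)]
```

View pics/w7.png

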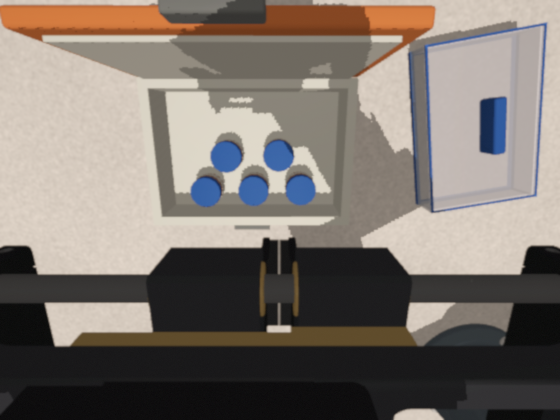

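All five caps stand upright in the box in two rows, (206,191), (254,190), (300,189), (226,155) and (279,155). The lid tab fits an angle of 1.60 rad. Next I'll go over behind the lid with the fingers closed.

arm_command(translation=[[-0.4, 0, 0], [-0.9, 0, -0.2], [-1, 0, -0.2], [-1, 0, -0.2]], rotation=[[0, 0, 0], [0, 0, 0], [0, 0, 0], [0, 0, 0]], grip=[1, 1, 1, 1])

```text
time_s: 51.1
position: [0.5345, 0.2785, 0.3433]
tcp_rot: [[-0.982, -0.001, -0.189], [0.189, -0.0, -0.982], [0.001, -1.0, 0.001]]
force: [-0.5, -1.4, 0.0]
opening: 0.001
```

arm_command(translation=[[-0.4, 0, 0], [-0.9, 0, -0.24], [-1, 0, -0.24], [-1, 0, -0.24]], rotation=[[0, 0, 0], [0, 0, 0], [0, 0, 0], [0, 0, 0]], grip=[1, 1, 1, 1])

```text
time_s: 51.5
position: [0.6153, 0.2824, 0.3432]
tcp_rot: [[-0.982, -0.002, -0.188], [0.188, -0.001, -0.982], [0.002, -1.0, 0.001]]
force: [-0.6, -0.3, -0.4]
opening: 0.002
```

arm_command(translation=[[-0.37, 0, 0], [-0.37, 0, 0], [-0.37, 0, 0], [-0.37, 0, 0]], rotation=[[0, 0, 0], [0, 0, 0], [0, 0, 0], [0, 0, 0]], grip=[1, 1, 1, 1])

```text
time_s: 51.9
position: [0.6429, 0.2774, 0.3445]
tcp_rot: [[-0.982, -0.002, -0.187], [0.187, 0.0, -0.982], [0.002, -1.0, 0.0]]
force: [-0.8, 0.2, -0.5]
opening: 0.006
```

arm_command(translation=[[0, 0.3, 0], [0, 0.7, 0], [0, 0.96, 0], [0, 0.96, 0], [0, 0.96, 0]], rotation=[[0, 0, 0], [0, 0, 0], [0, 0, 0], [0, 0, 0], [0, 0, 0]], grip=[1, 1, 1, 1, 1])

```text
time_s: 52.4
position: [0.6441, 0.2775, 0.268]
tcp_rot: [[-0.982, -0.0, -0.187], [0.187, 0.0, -0.982], [0.0, -1.0, -0.0]]
force: [0.8, 0.1, 0.9]
opening: 0.006
```

arm_command(translation=[[0.15, 0, 0], [0.3, 0, 0], [0.42, 0, 0], [0.5, 0, 0], [0.58, 0, 0]], rotation=[[0, 0, 0], [0, 0, 0], [0, 0, 0], [0, 0, 0], [0, 0, 0]], grip=[1, 1, 1, 1, 1])

```text
time_s: 52.9
position: [0.5999, 0.286, 0.2689]
tcp_rot: [[-0.982, 0.005, -0.187], [0.187, 0.0, -0.982], [-0.005, -1.0, -0.001]]
force: [2.8, -0.6, 1.0]
opening: 0.005
```

arm_command(translation=[[0.11, 0, 0], [0.22, 0.01, 0], [0.33, 0.01, 0], [0.44, 0.02, 0], [0.556, 0.03, 0]], rotation=[[0, 0, 0], [0, 0, 0], [0, 0, 0], [0, 0, 0], [0, 0, 0]], grip=[1, 1, 1, 1, 1])

```text
time_s: 53.4
position: [0.5545, 0.2944, 0.2644]
tcp_rot: [[-0.982, -0.001, -0.188], [0.188, 0.0, -0.982], [0.001, -1.0, 0.0]]
force: [2.7, 0.6, -0.2]
opening: 0.007
```

arm_command(translation=[[0.11, 0.02, 0], [0.22, 0.05, 0], [0.32, 0.09, 0], [0.43, 0.13, 0], [0.53, 0.17, 0]], rotation=[[0, 0, 0], [0, 0, 0], [0, 0, 0], [0, 0, 0], [0, 0, 0]], grip=[1, 1, 1, 1, 1])

```text
time_s: 53.9
position: [0.513, 0.3022, 0.251]
tcp_rot: [[-0.982, -0.0, -0.187], [0.187, -0.0, -0.982], [0.0, -1.0, 0.0]]
force: [1.9, 0.1, -0.5]
opening: 0.003
```

arm_command(translation=[[0.1, 0.05, 0], [0.2, 0.1, 0], [0.3, 0.16, 0], [0.39, 0.23, 0], [0.47, 0.3, 0]], rotation=[[0, 0, 0], [0, 0, 0], [0, 0, 0], [0, 0, 0], [0, 0, 0]], grip=[1, 1, 1, 1, 1])

```text
time_s: 54.4
position: [0.4758, 0.3093, 0.2269]
tcp_rot: [[-0.982, -0.001, -0.188], [0.188, -0.0, -0.982], [0.001, -1.0, 0.0]]
force: [1.1, -0.1, 2.2]
opening: 0.006
```

Run:
```python
from h import *
s=cap("scene"); t=cap("top"); print(spots("top","lid_tab"),spots("scene","lid_tab"))
x=np.array([.9826,-.186,0]);o=np.array([.482,.308,0])
for th in (.6,.7,.785,.85):
    T=o+.095*x+[0,0,.0755]+.21*(-np.cos(th)*x+[0,0,np.sin(th)])+.007*(np.sin(th)*x+[0,0,np.cos(th)])
    print(th,T,proj(t,T),proj(s,T))
cv2.imwrite("pics/s8.png",cv2.resize(s["img"][60:230,270:450],(720,560)[:2]))
```

```text
[(array([106.4 , 291.69]), 0.78)] [(array([349.328, 113.694]), 0.64)]
0.6 [0.4089 0.3218 0.1999] [112.2786 303.1378] [344.1665 118.6696]
0.7 [0.422  0.3194 0.2161] [109.8836 297.1449] [346.3325 116.328 ]
0.785 [0.4342 0.317  0.2289] [108.1895 291.1463] [348.3633 114.8069]
0.85 [0.4443 0.3151 0.2379] [107.1296 286.0192] [350.0281 113.9518]
```

View pics/s8.png

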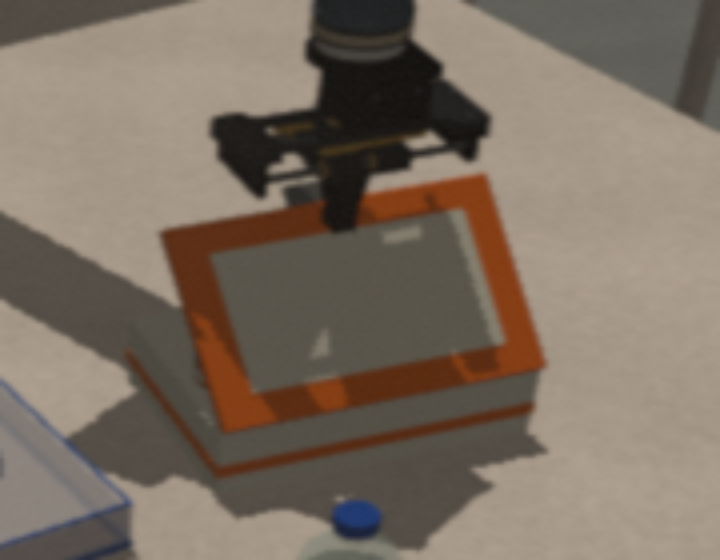

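The lid is at about 45°, as planned, with the fingers on its outer face. I'll continue more slowly.

arm_command(translation=[[0.08, 0.08, 0], [0.16, 0.16, 0], [0.24, 0.24, 0], [0.31, 0.33, 0], [0.374, 0.41, 0]], rotation=[[0, 0, 0], [0, 0, 0], [0, 0, 0], [0, 0, 0], [0, 0, 0]], grip=[1, 1, 1, 1, 1])

```text
time_s: 55.1
position: [0.4468, 0.3148, 0.1938]
tcp_rot: [[-0.982, -0.0, -0.187], [0.187, -0.0, -0.982], [0.0, -1.0, 0.0]]
force: [0.7, 0.5, 0.9]
opening: 0.004
```

arm_command(translation=[[0.06, 0.09, 0], [0.11, 0.19, 0], [0.17, 0.29, 0], [0.22, 0.39, 0], [0.255, 0.495, 0]], rotation=[[0, 0, 0], [0, 0, 0], [0, 0, 0], [0, 0, 0], [0, 0, 0]], grip=[1, 1, 1, 1, 1])

```text
time_s: 55.6
position: [0.4267, 0.3186, 0.1542]
tcp_rot: [[-0.982, -0.001, -0.187], [0.187, -0.0, -0.982], [0.001, -1.0, 0.0]]
force: [-0.5, -0.0, 1.8]
opening: 0.003
```

arm_command(translation=[[0.02, 0.08, 0], [0.04, 0.15, 0], [0.06, 0.22, 0], [0.08, 0.29, 0], [0.095, 0.36, 0]], rotation=[[0, 0, 0], [0, 0, 0], [0, 0, 0], [0, 0, 0], [0, 0, 0]], grip=[1, 1, 1, 1, 1])

```text
time_s: 56.1
position: [0.4201, 0.32, 0.1258]
tcp_rot: [[-0.982, 0.0, -0.187], [0.187, -0.0, -0.982], [-0.0, -1.0, -0.0]]
force: [0.5, -1.0, 0.3]
opening: 0.006
```

arm_command(translation=[[0, 0.03, 0], [0, 0.06, 0], [0.01, 0.09, 0], [0.01, 0.12, 0], [0.02, 0.15, 0]], rotation=[[0, 0, 0], [0, 0, 0], [0, 0, 0], [0, 0, 0], [0, 0, 0]], grip=[1, 1, 1, 1, 1])

```text
time_s: 56.6
position: [0.4188, 0.3204, 0.1141]
tcp_rot: [[-0.982, 0.001, -0.187], [0.187, 0.0, -0.982], [-0.001, -1.0, -0.0]]
force: [0.3, 0.1, 1.0]
opening: -0.001
```

Pressing down in small steps while watching the force.

arm_command(translation=[[0, 0.01, 0], [0, 0.02, 0], [0, 0.03, 0], [0, 0.035, 0], [0, 0.035, 0]], rotation=[[0, 0, 0], [0, 0, 0], [0, 0, 0], [0, 0, 0], [0, 0, 0]], grip=[1, 1, 1, 1, 1])

```text
time_s: 57.1
position: [0.4185, 0.3205, 0.1119]
tcp_rot: [[-0.982, 0.0, -0.188], [0.188, 0.0, -0.982], [-0.0, -1.0, -0.0]]
force: [-0.7, -0.5, 4.9]
opening: 0.007
```

arm_command(translation=[[0, 0.005, 0], [0, 0.01, 0], [0, 0.015, 0], [0, 0.015, 0]], rotation=[[0, 0, 0], [0, 0, 0], [0, 0, 0], [0, 0, 0]], grip=[1, 1, 1, 1])

```text
time_s: 57.5
position: [0.4185, 0.3205, 0.1118]
tcp_rot: [[-0.982, 0.001, -0.187], [0.187, 0.0, -0.982], [-0.001, -1.0, -0.001]]
force: [-2.1, -1.2, 14.0]
opening: 0.007
```

Shut: 14 N with no further travel at the predicted height. Next I'll move to the cover and look.

arm_command(translation=[[0, -0.3, 0], [0, -0.8, 0], [0, -1, 0], [0, -1, 0]], rotation=[[0, 0, 0], [0, 0, 0], [0, 0, 0], [0, 0, 0]], grip=[1, 1, 1, 1])

```text
time_s: 57.9
position: [0.42, 0.3211, 0.1925]
tcp_rot: [[-0.982, 0.006, -0.187], [0.187, 0.003, -0.982], [-0.005, -1.0, -0.004]]
force: [-0.3, 0.8, -0.2]
opening: 0.001
```

arm_command(translation=[[0, -0.4, 0.4], [0, -0.67, 1], [0, -0.67, 1]], rotation=[[0, -0.08, 0], [0, -0.167, 0], [0, -0.167, 0]], grip=[-0.3, -0.3, -0.3])

```text
time_s: 58.2
position: [0.4022, 0.2387, 0.2442]
tcp_rot: [[-1.0, -0.001, -0.015], [0.015, -0.002, -1.0], [0.001, -1.0, 0.002]]
force: [0.4, 0.1, 0.7]
opening: 0.194
```

arm_command(translation=[[-0.2, 0, 0.5], [-0.4, 0, 1], [-0.4, 0, 1]], rotation=[[0, 0, 0], [0, 0, 0], [0, 0, 0]], grip=[-0.3, -0.3, -0.3])

```text
time_s: 58.5
position: [0.4361, 0.1581, 0.2426]
tcp_rot: [[-1.0, -0.0, -0.02], [0.02, -0.001, -1.0], [0.0, -1.0, 0.001]]
force: [-0.3, 0.6, -0.1]
opening: 0.466
```

arm_command(translation=[[-0.2, 0, 0.5], [-0.4, 0, 1], [-0.4, 0, 1]], rotation=[[0, 0, 0], [0, 0, 0], [0, 0, 0]], grip=[-0.3, -0.3, -0.3])

```text
time_s: 58.8
position: [0.4674, 0.078, 0.2427]
tcp_rot: [[-1.0, 0.001, -0.019], [0.019, -0.001, -1.0], [-0.001, -1.0, 0.001]]
force: [0.5, 0.9, 0.5]
opening: 0.633
```

arm_command(translation=[[0, 0, 0.5], [0, 0, 1], [0, 0, 1], [0, 0, 1]], rotation=[[0, 0, 0], [0, 0, 0], [0, 0, 0], [0, 0, 0]], grip=[-0.3, -0.3, -0.3, -0.3])

```text
time_s: 59.2
position: [0.4635, 0.0016, 0.2428]
tcp_rot: [[-1.0, -0.002, -0.016], [0.016, 0.002, -1.0], [0.002, -1.0, -0.002]]
force: [0.6, 0.8, -0.9]
opening: 0.65
```

Run:
```python
from h import *
st=bot.read_state(); print(st["position"],np.array(st["tcp_rot"])[:,0])
c=cap("wrist","w9"); s=cap("scene"); t=cap("top")
m=cv2.inRange(cv2.cvtColor(c["img"],cv2.COLOR_BGR2HSV),(100,110,30),(125,255,255)); m[245:]=0
k=cv2.morphologyEx(m,cv2.MORPH_OPEN,np.ones((7,7),np.uint8)); n,l,q,ce=cv2.connectedComponentsWithStats(k)
for i in range(1,n): print(q[i],ce[i],atz(c,ce[i],.084),cv2.minAreaRect(np.argwhere(l==i)[:,::-1].astype(np.float32)))
print(proj(c,[.4638,-.0037,.086]))
x=np.array([.9826,-.186,0]);o=np.array([.482,.308,0])
for th in (0,.05,.1):
    T=o+.095*x+[0,0,.0755]+.21*(-np.cos(th)*x+[0,0,np.sin(th)])+.007*(np.sin(th)*x+[0,0,np.cos(th)]); print(th,proj(t,T),proj(s,T))
print(spots("top","lid_tab"),spots("scene","lid_tab"))
cv2.imwrite("pics/w9.png",np.hstack([cv2.resize(c["img"],(400,300)),cv2.resize(s["img"][100:235,270:450],(400,300))]))
```

```text
[0.4635 0.0016 0.2428] [-0.9999  0.0158  0.0023]
[278 161  14  69 913] [284.1829 194.4107] [ 0.4638 -0.0032  0.084 ] ((284.5, 195.0), (68.0, 13.0), 90.0)
[284.7418 194.9123]
0 [132.3821 315.1979] [336.6512 142.724 ]
0.05 [130.5063 315.6333] [336.9103 140.2052]
0.1 [128.6448 315.8329] [337.236  137.7604]
[(array([131.208, 317.604]), 0.88), (array([400.624, 271.992]), 0.68)] [(array([337.512, 141.12 ]), 0.79)]
```

View pics/w9.png

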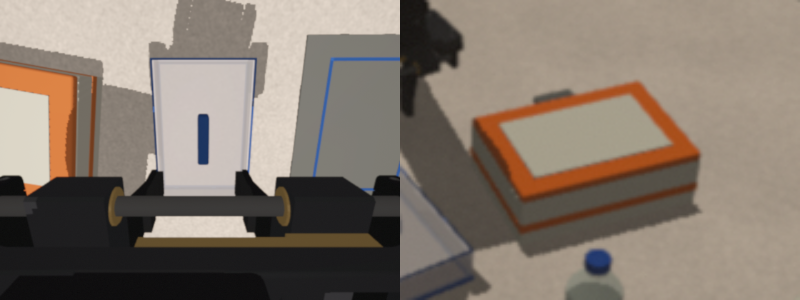

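The lid looks shut in the scene crop, with the tab at its 0 rad prediction. The handle is at (284,194) in the wrist picture, world (0.464, -0.003). Before lifting the cover I'll measure the empty outline squarely from above.

arm_command(translation=[[0.1, -0.5, 0.5], [0.25, -1, 1], [0.25, -1, 1], [0.25, -1, 1]], rotation=[[0, 0, 0], [0, 0, 0], [0, 0, 0], [0, 0, 0]], grip=[-0.3, -0.3, -0.3, -0.3])

```text
time_s: 59.85
position: [0.4438, -0.0794, 0.3252]
tcp_rot: [[-1.0, 0.004, -0.016], [0.016, -0.001, -1.0], [-0.004, -1.0, 0.001]]
force: [-0.1, 0.3, -0.8]
opening: 0.65
```

arm_command(translation=[[0.1, 0, 0.5], [0.25, 0, 1], [0.25, 0, 1]], rotation=[[0, 0, 0], [0, 0, 0], [0, 0, 0]], grip=[-0.3, -0.3, -0.3])

```text
time_s: 60.15
position: [0.4211, -0.1604, 0.3221]
tcp_rot: [[-1.0, -0.002, -0.017], [0.017, 0.0, -1.0], [0.002, -1.0, -0.0]]
force: [0.1, 0.2, -0.3]
opening: 0.65
```

arm_command(translation=[[0, 0, 0.5], [0, 0, 1], [0, 0, 1]], rotation=[[0, 0, 0], [0, 0, 0], [0, 0, 0]], grip=[-0.3, -0.3, -0.3])

```text
time_s: 60.45
position: [0.4217, -0.2407, 0.3223]
tcp_rot: [[-1.0, -0.0, -0.016], [0.016, -0.0, -1.0], [0.0, -1.0, 0.0]]
force: [0.6, 0.6, -0.4]
opening: 0.646
```

arm_command(translation=[[0, 0, 0.5], [0, 0, 0.5], [0, 0, 0.5], [0, 0, 0.5], [0, 0, 0.5]], rotation=[[0, 0, 0], [0, 0, 0], [0, 0, 0], [0, 0, 0], [0, 0, 0]], grip=[-0.3, -0.3, -0.3, -0.3, -0.3])

```text
time_s: 60.95
position: [0.4203, -0.2766, 0.3233]
tcp_rot: [[-1.0, -0.001, -0.012], [0.012, 0.002, -1.0], [0.001, -1.0, -0.002]]
force: [1.0, -1.1, 1.3]
opening: 0.651
```

```bash
cat >> h.py <<'E'
def fitline(pts): # points 2D -> (centroid, dir)
    vx,vy,x,y=cv2.fitLine(np.array(pts,np.float32),cv2.DIST_HUBER,0,.001,.001).ravel(); return np.array([x,y]),np.array([vx,vy])
def outline(c,m,z,win):
    "outer blue quadrilateral in mask m inside win: sides by extremal blue pixels, as world lines at height z"
    x0,y0,x1,y1=win; mm=m[y0:y1,x0:x1]>0; S={k:[] for k in "LRTB"}
    for r in range(10,y1-y0-10,3):
        u=np.where(mm[r])[0]
        if len(u)>1:
            run=lambda a:a[:1+np.argmax(np.r_[np.diff(a),9]>1)]
            S["L"].append((x0+run(u).mean(),y0+r)); v=run(-u[::-1]); S["R"].append((x0-v.mean(),y0+r))
    for q in range(10,x1-x0-10,3):
        u=np.where(mm[:,q])[0]
        if len(u)>1:
            S["T"].append((x0+q,y0+run(u).mean())); v=run(-u[::-1]); S["B"].append((x0+q,y0-v.mean()))
    out={}
    for k,p in S.items():
        w=np.array([atz(c,a,z)[:2] for a in p]); j=0 if k in "TB" else 1
        med=np.median(w[:,j]); w=w[abs(w[:,j]-med)<.008]; out[k]=fitline(w)
        print(k,len(w),out[k][0],"dir",out[k][1])
    def X(a,b):
        A=np.c_[out[a][1],-out[b][1]]; return out[a][0]+out[a][1]*np.linalg.solve(A,out[b][0]-out[a][0])[0]
    C=np.array([X("L","T"),X("R","T"),X("R","B"),X("L","B")]); print(C,"centre",C.mean(0)); return C
E
python3 - <<'E'
from h import *
st=bot.read_state(); print(st["position"],np.array(st["tcp_rot"])[:,0])
c=cap("wrist","w10"); 
m=cv2.inRange(cv2.cvtColor(c["img"],cv2.COLOR_BGR2HSV),(100,110,30),(125,255,255))
p=[proj(c,[.457+a,-.286+b,.004]) for a in(.125,-.125) for b in (.085,-.085)]; p=np.array(p); print(p)
w=[int(p[:,0].min()),max(0,int(p[:,1].min())),int(p[:,0].max()),min(242,int(p[:,1].max()))]
outline(c,m,.004,w)
E
```

```text
[ 0.4203 -0.2766  0.3233] [-0.9999  0.012   0.0008]
[[221.3967  49.7269]
 [348.0505  47.9186]
 [231.588  225.2632]
 [340.2284 223.9709]]
L 52 [ 0.4654 -0.209 ] dir [ 0.9999 -0.0144]
R 51 [ 0.4614 -0.3622] dir [ 0.9999 -0.0162]
T 36 [ 0.5709 -0.2746] dir [0.013  0.9999]
B 33 [ 0.342  -0.2931] dir [0.0126 0.9999]
[[ 0.5717 -0.2105]
 [ 0.5697 -0.3639]
 [ 0.3411 -0.3602]
 [ 0.3431 -0.2072]] centre [ 0.4564 -0.2855]
```

View pics/w10.png

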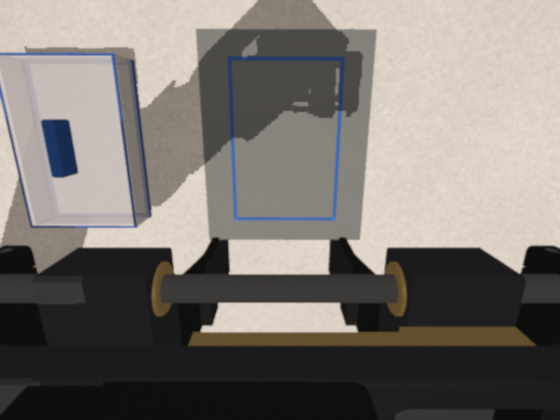

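The outline corners are (229,58), (343,58), (335,219) and (236,219), centre (0.4564, -0.2855), yaw -0.85°. It measures 229 x 153 mm, slightly larger than the cover. I'll fetch the cover.

arm_command(translation=[[-0.2, 0, -0.5], [-0.49, 0, -1], [-0.49, 0, -1]], rotation=[[0, 0, 0], [0, 0, 0], [0, 0, 0]], grip=[-0.3, -0.3, -0.3])

```text
time_s: 61.3
position: [0.4619, -0.194, 0.3239]
tcp_rot: [[-1.0, 0.001, -0.008], [0.008, 0.003, -1.0], [-0.001, -1.0, -0.003]]
force: [0.3, -0.9, 0.5]
opening: 0.648
```

arm_command(translation=[[0, 0, -0.5], [0, 0, -1], [0, 0, -1]], rotation=[[0, 0, 0], [0, 0, 0], [0, 0, 0]], grip=[-0.3, -0.3, -0.3])

```text
time_s: 61.6
position: [0.4603, -0.1147, 0.3237]
tcp_rot: [[-1.0, -0.002, -0.009], [0.009, 0.003, -1.0], [0.002, -1.0, -0.003]]
force: [-0.1, -0.7, 0.0]
opening: 0.648
```

arm_command(translation=[[0, 0.3, -0.5], [0, 0.7, -1], [0, 1, -1], [0, 1, -1]], rotation=[[0, 0, 0], [0, 0, 0], [0, 0, 0], [0, 0, 0]], grip=[-0.3, -0.3, -0.3, -0.3])

```text
time_s: 62.0
position: [0.4604, -0.038, 0.2413]
tcp_rot: [[-1.0, -0.007, -0.012], [0.012, 0.002, -1.0], [0.007, -1.0, -0.002]]
force: [-0.2, -0.7, -0.6]
opening: 0.647
```

arm_command(translation=[[0, 0, -0.41], [0, 0.3, -0.41], [0, 0.6, -0.41], [0, 0.6, -0.41], [0, 0.6, -0.41]], rotation=[[0, 0, 0], [0, 0, 0], [0, 0, 0], [0, 0, 0], [0, 0, 0]], grip=[-0.3, -0.3, -0.3, -0.3, -0.3])

```text
time_s: 62.5
position: [0.4642, -0.0074, 0.1967]
tcp_rot: [[-1.0, 0.001, -0.015], [0.015, -0.001, -1.0], [-0.001, -1.0, 0.001]]
force: [0.2, 0.6, 1.0]
opening: 0.649
```

arm_command(translation=[[0, 0.2, -0.05], [0, 0.5, -0.05], [0, 0.8, -0.05], [0, 0.8, -0.05]], rotation=[[0, 0, 0], [0, 0, 0], [0, 0, 0], [0, 0, 0]], grip=[-0.3, -0.3, -0.3, -0.3])

```text
time_s: 62.9
position: [0.463, -0.0028, 0.1312]
tcp_rot: [[-1.0, -0.002, -0.015], [0.015, 0.0, -1.0], [0.002, -1.0, -0.0]]
force: [-0.1, -0.2, -0.3]
opening: 0.656
```

arm_command(translation=[[0, 0.2, 0], [0, 0.45, 0], [0, 0.61, 0], [0, 0.61, 0]], rotation=[[0, 0, 0], [0, 0, 0], [0, 0, 0], [0, 0, 0]], grip=[-0.3, -0.3, -0.3, -0.3])

```text
time_s: 63.3
position: [0.4641, -0.0029, 0.0835]
tcp_rot: [[-1.0, 0.001, -0.014], [0.014, -0.0, -1.0], [-0.001, -1.0, 0.0]]
force: [-0.7, 0.1, 0.9]
opening: 0.648
```

arm_command(translation=[[0, 0, 0], [0, 0, 0], [0, 0, 0], [0, 0, 0], [0, 0, 0]], rotation=[[0, 0, 0], [0, 0, 0], [0, 0, 0], [0, 0, 0], [0, 0, 0]], grip=[1, 1, 1, 1, 1])

```text
time_s: 63.8
position: [0.4634, -0.0023, 0.0833]
tcp_rot: [[-1.0, 0.001, -0.014], [0.014, -0.0, -1.0], [-0.001, -1.0, 0.0]]
force: [0.5, -0.2, -0.0]
opening: 0.282
```

arm_command(translation=[[0, 0, 0], [0, 0, 0], [0, 0, 0], [0, 0, 0], [0, 0, 0]], rotation=[[0, 0, 0], [0, 0, 0], [0, 0, 0], [0, 0, 0], [0, 0, 0]], grip=[1, 1, 1, 1, 1])

```text
time_s: 64.3
position: [0.4634, -0.0025, 0.0831]
tcp_rot: [[-1.0, 0.0, -0.014], [0.014, -0.0, -1.0], [-0.0, -1.0, 0.0]]
force: [-0.9, -2.2, 4.1]
opening: 0.179
```

arm_command(translation=[[0, -0.2, 0], [0, -0.4, 0], [0, -0.6, 0], [0, -0.8, 0], [0, -0.8, 0]], rotation=[[0, 0, 0], [0, 0, 0], [0, 0, 0], [0, 0, 0], [0, 0, 0]], grip=[1, 1, 1, 1, 1])

```text
time_s: 64.8
position: [0.4639, -0.0021, 0.1478]
tcp_rot: [[-1.0, 0.002, -0.014], [0.014, -0.0, -1.0], [-0.002, -1.0, 0.0]]
force: [0.8, 0.2, -3.7]
opening: 0.185
```

arm_command(translation=[[0, 0, 0.4], [0, 0, 0.8], [0, 0, 1], [0, 0, 1]], rotation=[[0, 0, 0], [0, 0, 0], [0, 0, 0], [0, 0, 0]], grip=[1, 1, 1, 1])

```text
time_s: 65.2
position: [0.4621, -0.084, 0.1458]
tcp_rot: [[-1.0, -0.001, -0.017], [0.017, 0.0, -1.0], [0.001, -1.0, -0.0]]
force: [-0.4, 0.0, -3.7]
opening: 0.181
```

arm_command(translation=[[0, 0, 0.4], [0, 0, 0.8], [0, 0, 1], [0, 0, 1]], rotation=[[0, 0, 0], [0, 0, 0], [0, 0, 0], [0, 0, 0]], grip=[1, 1, 1, 1])

```text
time_s: 65.6
position: [0.4613, -0.1634, 0.1463]
tcp_rot: [[-1.0, -0.0, -0.016], [0.016, 0.0, -1.0], [0.0, -1.0, -0.0]]
force: [0.5, 1.3, -3.4]
opening: 0.184
```

arm_command(translation=[[0, 0, 0.4], [0, 0, 0.8], [0, 0, 1], [0, 0, 1]], rotation=[[0, 0, 0], [0, 0, 0], [0, 0, 0], [0, 0, 0]], grip=[1, 1, 1, 1])

```text
time_s: 66.0
position: [0.4603, -0.243, 0.1466]
tcp_rot: [[-1.0, 0.0, -0.016], [0.016, 0.0, -1.0], [-0.0, -1.0, -0.0]]
force: [0.6, 0.3, -3.0]
opening: 0.18
```

arm_command(translation=[[0.04, 0, 0.3], [0.04, 0, 0.54], [0.04, 0, 0.54], [0.04, 0, 0.54], [0.04, 0, 0.54]], rotation=[[0, 0, 0], [0, 0, 0], [0, 0, 0], [0, 0, 0], [0, 0, 0]], grip=[1, 1, 1, 1, 1])

```text
time_s: 66.5
position: [0.4558, -0.2838, 0.1467]
tcp_rot: [[-1.0, -0.001, -0.013], [0.013, 0.002, -1.0], [0.001, -1.0, -0.002]]
force: [0.2, 0.8, -3.7]
opening: 0.183
```

arm_command(translation=[[0, 0.2, 0], [0, 0.4, 0], [0, 0.55, 0], [0, 0.6, 0], [0, 0.6, 0]], rotation=[[0, 0, 0], [0, 0, 0], [0, 0, 0], [0, 0, 0], [0, 0, 0]], grip=[1, 1, 1, 1, 1])

```text
time_s: 67.0
position: [0.4559, -0.2847, 0.0984]
tcp_rot: [[-1.0, -0.001, -0.013], [0.013, 0.001, -1.0], [0.001, -1.0, -0.001]]
force: [-0.0, -0.2, -3.5]
opening: 0.183
```

arm_command(translation=[[0, 0, 0], [0, 0, 0], [0, 0, 0]], rotation=[[0, 0, 0], [0, 0, 0], [0, 0, 0]], grip=[1, 1, 1])

```text
time_s: 67.3
position: [0.4565, -0.2857, 0.0996]
tcp_rot: [[-1.0, 0.001, -0.014], [0.014, -0.001, -1.0], [-0.001, -1.0, 0.001]]
force: [-0.6, 0.1, -3.4]
opening: 0.181
```

arm_command(translation=[[0, 0.05, 0], [0, 0.1, 0], [0, 0.14, 0], [0, 0.16, 0], [0, 0.16, 0]], rotation=[[0, 0, 0], [0, 0, 0], [0, 0, 0], [0, 0, 0], [0, 0, 0]], grip=[1, 1, 1, 1, 1])

```text
time_s: 67.8
position: [0.4561, -0.2853, 0.0871]
tcp_rot: [[-1.0, -0.0, -0.014], [0.014, 0.0, -1.0], [0.0, -1.0, -0.0]]
force: [-3.0, 1.1, 6.9]
opening: 0.185
```

arm_command(translation=[[0, 0, 0], [0, 0, 0], [0, 0, 0], [0, 0, 0], [0, 0, 0]], rotation=[[0, 0, 0], [0, 0, 0], [0, 0, 0], [0, 0, 0], [0, 0, 0]], grip=[-0.3, -0.3, -0.3, -0.3, -0.3])

```text
time_s: 68.3
position: [0.4562, -0.2855, 0.086]
tcp_rot: [[-1.0, -0.0, -0.014], [0.014, 0.0, -1.0], [0.0, -1.0, -0.0]]
force: [-0.1, -1.0, 0.1]
opening: 0.549
```

arm_command(translation=[[0, -0.3, 0], [0, -0.8, 0], [0, -1, 0], [0, -1, 0]], rotation=[[0, 0, 0], [0, 0, 0], [0, 0, 0], [0, 0, 0]], grip=[-0.3, -0.3, -0.3, -0.3])

```text
time_s: 68.7
position: [0.4576, -0.2866, 0.1686]
tcp_rot: [[-1.0, 0.004, -0.014], [0.014, -0.004, -1.0], [-0.005, -1.0, 0.004]]
force: [-0.0, -0.5, -0.2]
opening: 0.65
```

arm_command(translation=[[0.2, -0.5, 0], [0.45, -1, 0], [0.45, -1, 0]], rotation=[[0, 0, 0], [0, 0, 0], [0, 0, 0]], grip=[-0.3, -0.3, -0.3])

```text
time_s: 69.0
position: [0.4201, -0.2861, 0.2491]
tcp_rot: [[-1.0, 0.004, -0.015], [0.015, -0.005, -1.0], [-0.004, -1.0, 0.004]]
force: [1.4, -0.5, -0.3]
opening: 0.647
```

arm_command(translation=[[0, -0.5, 0], [0, -0.95, 0], [0, -0.95, 0], [0, -0.95, 0], [0, -0.95, 0]], rotation=[[0, 0, 0], [0, 0, 0], [0, 0, 0], [0, 0, 0], [0, 0, 0]], grip=[-0.3, -0.3, -0.3, -0.3, -0.3])

```text
time_s: 69.5
position: [0.4194, -0.284, 0.3199]
tcp_rot: [[-1.0, -0.003, -0.014], [0.014, 0.003, -1.0], [0.003, -1.0, -0.003]]
force: [0.2, 0.3, -0.8]
opening: 0.65
```

Run:
```python
from h import *
st=bot.read_state(); print(st["position"],st["time_s"])
c=cap("wrist","w11"); s=cap("scene","s11"); t=cap("top","t11")
m=cv2.inRange(cv2.cvtColor(c["img"],cv2.COLOR_BGR2HSV),(100,110,30),(125,255,255)); m[245:]=0
k=cv2.morphologyEx(m,cv2.MORPH_OPEN,np.ones((7,7),np.uint8)); n,l,q,ce=cv2.connectedComponentsWithStats(k)
for i in range(1,n): print(q[i],atz(c,ce[i],.088),cv2.minAreaRect(np.argwhere(l==i)[:,::-1].astype(np.float32)))
im=c["img"].copy()
ex=np.array([.9999,-.0148,0]);ey=np.array([.0148,.9999,0]);o=np.array([.4564,-.2855,0])
for z,a,b,col in((.058,.1115,.074,(0,255,0)),(.004,.1143,.0766,(0,0,255))):
    for sa in(1,-1):
        for sb in(1,-1): p=proj(c,o+sa*a*ex+sb*b*ey+[0,0,z]); cv2.circle(im,(int(round(p[0])),int(round(p[1]))),1,col,-1)
a=cv2.resize(im[20:245,180:400],(440,450),interpolation=0)
cv2.imwrite("pics/w11c.png",np.hstack([a,cv2.resize(s["img"][100:310,110:430],(360,236)).repeat(1,0) if 0 else cv2.copyMakeBorder(cv2.resize(s["img"][100:310,110:430],(360,236)),0,214,0,0,cv2.BORDER_CONSTANT)]))
```

```text
[ 0.4194 -0.284   0.3199] 69.5
[275 123  11  57 625] [ 0.4542 -0.285   0.088 ] ((279.9999694824219, 151.0), (55.99999237060547, 9.999998092651367), 90.0)
```

View pics/w11c.png

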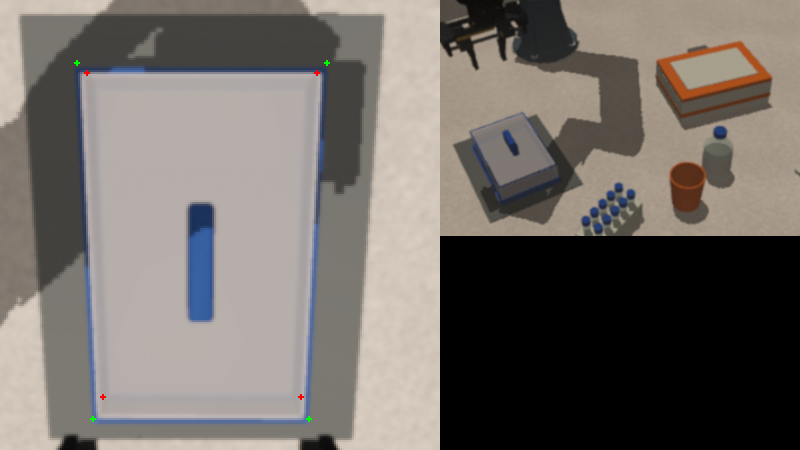

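The cover is on the base and square with the outline. Its corners, at crop (79,71), (323,71), (307,421) and (95,421), hint at a 1–2 mm offset toward -x. I'll check that with settled pictures from the other cameras.

Run:
```python
from h import *
dark=lambda im:(im[...,2]<75)
c=cap("wrist"); t=cap("top"); s=cap("scene"); st=bot.read_state(); print(st["position"],np.array(st["tcp_rot"])[2])
t0=dict(t,img=cv2.imread("pics/top0.png")); s0=dict(s,img=cv2.imread("pics/scene0.png"))
g=lambda im:cv2.cvtColor(im,cv2.COLOR_BGR2GRAY).astype(np.float32)
for n,a,b,w in (("top",t0,t,(394,245,428,300)),("scene",s0,s,(162,212,186,242))):
    for d in (a,b):
        m=blob(d,w,lambda im:(im[...,2].astype(int)<70)&(im[...,0]>im[...,2]+8)); print(n,m[0],m[1])
m=cv2.inRange(cv2.cvtColor(c["img"],cv2.COLOR_BGR2HSV),(100,110,30),(125,255,255))
# blue edge lines at rim (z=.004) and top (.058): report extremes mid-side
for u in (250,310):
    r=np.where(m[:245,u])[0]; print("col",u,r[:6],r[-6:], [atz(c,(u,q),z)[0] for q in (r[0],r[-1]) for z in (.004,.058)])
for v in (110,180):
    r=np.where(m[v,190:390])[0]+190; print("row",v,r[:5],r[-5:],[atz(c,(q,v),z)[1] for q in (r[0],r[-1]) for z in (.004,.058)])
```

```text
[ 0.42   -0.2847  0.3213] [ 0.0012 -1.     -0.0012]
top [410.2367 272.9   ] [ 11  12  11  33 300]
top [409.8828 271.9023] [ 11  14  11  32 256]
scene [173.0203 227.5203] [  5   5  13  22 148]
scene [172.5473 226.6149] [  4   4  14  22 148]
col 250 [54 55] [54 55] [np.float64(0.5745039341129872), np.float64(0.5651306338465998), np.float64(0.5732824265139412), np.float64(0.5640535871939041)]
col 310 [54 55] [54 55] [np.float64(0.573305878873383), np.float64(0.5640742659725333), np.float64(0.572083804588922), np.float64(0.5629967196531717)]
row 110 [220 339] [220 339] [np.float64(-0.2020738295765516), np.float64(-0.211899485382259), np.float64(-0.368956651488237), np.float64(-0.3590459991434402)]
row 180 [224 280 282 335] [224 280 282 335] [np.float64(-0.20133578528840335), np.float64(-0.21124872550920365), np.float64(-0.36693081790773485), np.float64(-0.3572597496935779)]
```

Run:
```python
from h import *
t=cap("top"); a=cv2.imread("pics/top0.png"); b=t["img"]
f=lambda im:cv2.convertScaleAbs(cv2.resize(im[203:343,345:460],None,fx=3.4,fy=4,interpolation=cv2.INTER_CUBIC),alpha=1.6)
cv2.imwrite("pics/cmp.png",np.hstack([f(a),f(b)]))
# pixel prediction of rim / outline / base corners for cover at the outline centre
ex=np.array([.9999,-.0148,0]);ey=np.array([.0148,.9999,0]);
for dx in (0,):
  o=np.array([.4564+dx,-.2855,0])
  for nm,A,B,z in(("base",.15,.12,.004),("outl",.1143,.0766,.004),("rim",.1115,.074,.004),("top",.1115,.074,.058)):
    print(nm,[np.round(proj(t,o+sa*A*ex+sb*B*ey+[0,0,z]),1) for sa in(1,-1) for sb in(1,-1)])
# edge profiles
for n,im in(("t0",a),("now",b)):
    g=im[...,0].astype(int)-im[...,2]
    print(n,"blue-red col 371 rows", [(r,g[r,368:374].max()) for r in list(range(216,228))+list(range(317,330))])
```

```text
base [array([350. , 208.8]), array([450. , 208.8]), array([351.8, 335.3]), array([455.1, 336.4])]
outl [array([368.2, 223.4]), array([432.3, 223.5]), array([370., 320.]), array([435.7, 320.6])]
rim [array([369.3, 224.6]), array([431.2, 224.7]), array([371.1, 318.8]), array([434.6, 319.4])]
top [array([373.8, 222.8]), array([439.4, 222.9]), array([375.8, 322.6]), array([443.2, 323.3])]
t0 blue-red col 371 rows [(216, np.int64(-4)), (217, np.int64(-3)), (218, np.int64(-4)), (219, np.int64(-2)), (220, np.int64(-3)), (221, np.int64(-1)), (222, np.int64(6)), (223, np.int64(68)), (224, np.int64(76)), (225, np.int64(61)), (226, np.int64(59)), (227, np.int64(60)), (317, np.int64(64)), (318, np.int64(64)), (319, np.int64(67)), (320, np.int64(87)), (321, np.int64(42)), (322, np.int64(1)), (323, np.int64(-3)), (324, np.int64(-4)), (325, np.int64(-4)), (326, np.int64(-4)), (327, np.int64(-4)), (328, np.int64(-4)), (329, np.int64(-4))]
now blue-red col 371 rows [(216, np.int64(-2)), (217, np.int64(-3)), (218, np.int64(-1)), (219, np.int64(-1)), (220, np.int64(-2)), (221, np.int64(-2)), (222, np.int64(3)), (223, np.int64(28)), (224, np.int64(32)), (225, np.int64(32)), (226, np.int64(30)), (227, np.int64(33)), (317, np.int64(66)), (318, np.int64(67)), (319, np.int64(69)), (320, np.int64(87)), (321, np.int64(41)), (322, np.int64(1)), (323, np.int64(-5)), (324, np.int64(-4)), (325, np.int64(-4)), (326, np.int64(-3)), (327, np.int64(-4)), (328, np.int64(-4)), (329, np.int64(-4))]
```

View pics/cmp.png

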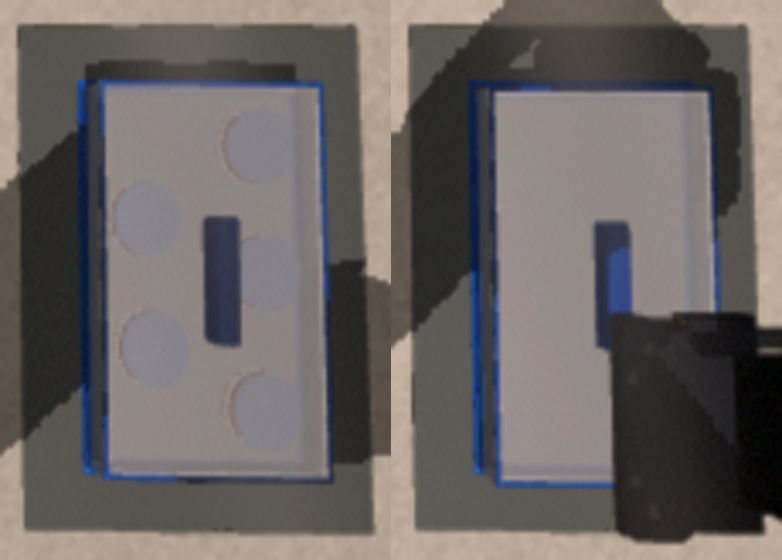

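The painted outline shows at the left (rows 223–321) in both pictures. The cover's top edges run 224–322.5 before and 225.3–324.2 now, so it sits about 3 mm too far toward -x, and the wrist view agrees. I'll regrasp it, lift it a little, shift it +3 mm and set it down again.

arm_command(translation=[[-0.2, 0.4, 0.01], [-0.45, 0.9, 0.01], [-0.45, 1, 0.01], [-0.45, 1, 0.01]], rotation=[[0, 0, 0], [0, 0, 0], [0, 0, 0], [0, 0, 0]], grip=[-0.3, -0.3, -0.3, -0.3])

```text
time_s: 70.25
position: [0.4552, -0.2853, 0.2405]
tcp_rot: [[-1.0, -0.004, -0.013], [0.013, 0.003, -1.0], [0.004, -1.0, -0.003]]
force: [-0.2, -0.6, 0.3]
opening: 0.651
```

arm_command(translation=[[0, 0.4, 0], [0, 0.8, 0], [0, 1, 0], [0, 1, 0]], rotation=[[0, 0, 0], [0, 0, 0], [0, 0, 0], [0, 0, 0]], grip=[-0.3, -0.3, -0.3, -0.3])

```text
time_s: 70.65
position: [0.4551, -0.2859, 0.1618]
tcp_rot: [[-1.0, -0.002, -0.014], [0.014, 0.002, -1.0], [0.002, -1.0, -0.002]]
force: [-0.4, 0.0, 0.3]
opening: 0.651
```

arm_command(translation=[[0, 0.3, 0], [0, 0.6, 0], [0, 0.8, 0], [0, 0.9, 0], [0, 0.9, 0]], rotation=[[0, 0, 0], [0, 0, 0], [0, 0, 0], [0, 0, 0], [0, 0, 0]], grip=[-0.3, -0.3, -0.3, -0.3, -0.3])

```text
time_s: 71.15
position: [0.4565, -0.2868, 0.0909]
tcp_rot: [[-1.0, 0.001, -0.014], [0.014, -0.001, -1.0], [-0.001, -1.0, 0.001]]
force: [0.4, -0.1, 0.7]
opening: 0.65
```

arm_command(translation=[[0, 0, 0], [0, 0, 0], [0, 0, 0]], rotation=[[0, 0, 0], [0, 0, 0], [0, 0, 0]], grip=[-0.3, -0.3, -0.3])

```text
time_s: 71.45
position: [0.4567, -0.2867, 0.0912]
tcp_rot: [[-1.0, 0.001, -0.014], [0.014, -0.001, -1.0], [-0.001, -1.0, 0.001]]
force: [-0.3, 0.4, -0.8]
opening: 0.649
```

arm_command(translation=[[0, 0.05, -0.015], [0, 0.05, -0.015], [0, 0.05, -0.015], [0, 0.05, -0.015], [0, 0.05, -0.015]], rotation=[[0, 0, 0], [0, 0, 0], [0, 0, 0], [0, 0, 0], [0, 0, 0]], grip=[0.3, 0.3, 1, 1, 1])

```text
time_s: 71.95
position: [0.4562, -0.285, 0.0861]
tcp_rot: [[-1.0, 0.0, -0.014], [0.014, 0.0, -1.0], [-0.0, -1.0, -0.0]]
force: [-0.1, -0.4, -0.4]
opening: 0.278
```

arm_command(translation=[[0, 0, 0], [0, 0, 0], [0, 0, 0], [0, 0, 0], [0, 0, 0]], rotation=[[0, 0, 0], [0, 0, 0], [0, 0, 0], [0, 0, 0], [0, 0, 0]], grip=[1, 1, 1, 1, 1])

```text
time_s: 72.45
position: [0.4562, -0.2851, 0.0862]
tcp_rot: [[-1.0, 0.0, -0.014], [0.014, -0.0, -1.0], [-0.0, -1.0, 0.0]]
force: [0.0, -1.5, 0.7]
opening: 0.182
```

arm_command(translation=[[0, -0.06, 0], [0, -0.125, 0], [-0.02, -0.125, 0], [-0.038, -0.125, 0], [-0.038, -0.125, 0]], rotation=[[0, 0, 0], [0, 0, 0], [0, 0, 0], [0, 0, 0], [0, 0, 0]], grip=[1, 1, 1, 1, 1])

```text
time_s: 72.95
position: [0.4594, -0.285, 0.0961]
tcp_rot: [[-1.0, 0.0, -0.014], [0.014, -0.0, -1.0], [-0.0, -1.0, 0.0]]
force: [-0.2, 0.2, -3.3]
opening: 0.178
```

arm_command(translation=[[0, 0.04, 0], [0, 0.08, 0], [0, 0.11, 0], [0, 0.125, 0], [0, 0.125, 0]], rotation=[[0, 0, 0], [0, 0, 0], [0, 0, 0], [0, 0, 0], [0, 0, 0]], grip=[1, 1, 1, 1, 1])

```text
time_s: 73.45
position: [0.459, -0.2849, 0.0862]
tcp_rot: [[-1.0, -0.0, -0.014], [0.014, 0.0, -1.0], [0.0, -1.0, -0.0]]
force: [-1.2, 0.7, -1.3]
opening: 0.181
```

Release, retreat up and away from the top camera's view of the cover, then a final check.

arm_command(translation=[[0, 0, 0], [0, 0, 0], [0, 0, 0], [0, 0, 0], [0, 0, 0]], rotation=[[0, 0, 0], [0, 0, 0], [0, 0, 0], [0, 0, 0], [0, 0, 0]], grip=[-0.3, -0.3, -0.3, -0.3, -0.3])

```text
time_s: 73.95
position: [0.4593, -0.2852, 0.0863]
tcp_rot: [[-1.0, 0.0, -0.014], [0.014, -0.0, -1.0], [-0.0, -1.0, 0.0]]
force: [1.1, 0.2, -0.5]
opening: 0.551
```

arm_command(translation=[[0, -0.3, 0], [0, -0.8, 0], [0, -1, 0], [0, -1, 0]], rotation=[[0, 0, 0], [0, 0, 0], [0, 0, 0], [0, 0, 0]], grip=[-0.3, -0.3, -0.3, -0.3])

```text
time_s: 74.35
position: [0.4606, -0.2863, 0.1687]
tcp_rot: [[-1.0, 0.005, -0.014], [0.014, -0.004, -1.0], [-0.005, -1.0, 0.004]]
force: [-0.1, 0.7, -0.5]
opening: 0.649
```

arm_command(translation=[[0, -0.5, 0.4], [0.5, -1, 1], [0.5, -1, 1], [0.5, -1, 1]], rotation=[[0, 0, 0], [0, 0, 0], [0, 0, 0], [0, 0, 0]], grip=[-0.3, -0.3, -0.3, -0.3])

```text
time_s: 74.75
position: [0.4173, -0.3675, 0.2471]
tcp_rot: [[-1.0, 0.002, -0.017], [0.017, -0.003, -1.0], [-0.002, -1.0, 0.003]]
force: [1.1, 0.7, -0.3]
opening: 0.647
```

arm_command(translation=[[0.4, 0, 0.5], [0.8, 0, 1], [0.8, 0, 1], [0.8, 0, 1]], rotation=[[0, 0, 0], [0, 0, 0], [0, 0, 0], [0, 0, 0]], grip=[-0.3, -0.3, -0.3, -0.3])

```text
time_s: 75.15
position: [0.3523, -0.4429, 0.2441]
tcp_rot: [[-1.0, -0.001, -0.016], [0.016, 0.004, -1.0], [0.001, -1.0, -0.004]]
force: [0.0, -0.5, 0.4]
opening: 0.652
```

arm_command(translation=[[0.2, 0, 0.5], [0.4, 0, 1], [0.4, 0, 1], [0.4, 0, 1], [0.4, 0, 1]], rotation=[[0, 0, 0], [0, 0, 0], [0, 0, 0], [0, 0, 0], [0, 0, 0]], grip=[-0.3, -0.3, -0.3, -0.3, -0.3])

```text
time_s: 75.65
position: [0.321, -0.5206, 0.2451]
tcp_rot: [[-1.0, -0.001, -0.012], [0.012, 0.004, -1.0], [0.001, -1.0, -0.004]]
force: [-0.2, 0.4, -0.9]
opening: 0.652
```

Run:
```python
from h import *
st=bot.read_state(); print(st["position"],st["time_s"],st["force"])
t=cap("top"); s=cap("scene"); a=cv2.imread("pics/top0.png"); b=t["img"]
print(spots("top","lid_tab",1),spots("scene","lid_tab",1))
f=lambda im:cv2.convertScaleAbs(cv2.resize(im[203:343,345:460],None,fx=2,fy=4,interpolation=cv2.INTER_CUBIC),alpha=1.6)
k=cv2.resize(s["img"][90:330,100:440],(330,233)); k2=cv2.resize(b,(330,248))
cv2.imwrite("pics/fin.png",np.hstack([f(a),f(b),cv2.copyMakeBorder(np.vstack([k,k2]),0,79,0,0,cv2.BORDER_CONSTANT)]))
```

```text
[ 0.321  -0.5206  0.2451] 75.65 [-0.1857  0.3555 -0.8883]
[] [(array([336.28 , 143.094]), 0.96)]
```

View pics/fin.png

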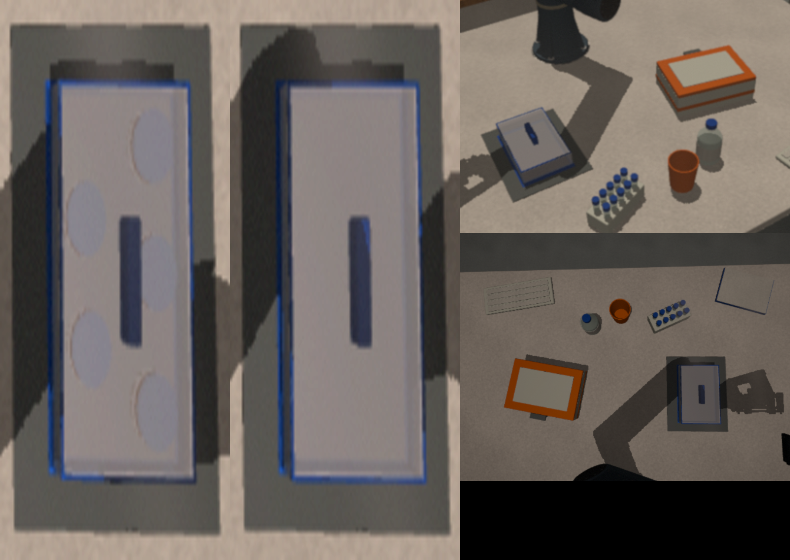

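The cover's edges (rows 84–480) now match the starting picture, with the outline evenly round it. The lid is shut, the bystanders have not moved, and the arm is clear. Handing in.

```bash
python3 -c "
from rig import bot
bot.hand_in(); print(bot.read_state()['time_s'])"
```

```text
the job is handed in; nothing more can be done
the job is handed in; nothing more can be done
```

The job is done and handed in at about 76 s of the 210 s allowed.

**What I did**
- I set the cover flat on the bench, clear of its base.
- All five jars were present and now stand upright in the box in two rows. One was knocked about 3 cm aside during the run; I found it again and picked it up from there.
- I lowered the lid with the closed fingertips and pressed until it stopped.
- I put the cover back on the outline of the empty base.

**Last checks**
- **Jars:** the wrist picture taken just before the lid was closed showed all five caps round and upright. I could not see them after that.
- **Lid:** it stopped at the predicted shut height under 14 N, and its tab in the scene view fits fully shut. In the final top picture the network did not find the tab, but the lid looks flat and shut.
- **Cover:** the first placing was about 3 mm off along x in the wrist and top views, though the handle position in the top view briefly suggested the opposite. I lifted it again and shifted it 3 mm. Its edges now match the starting picture to about a pixel (2 mm).
- **Bystanders:** the bottle, rack and tub look unmoved.

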